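Set up the pasta machine and hang up the ravioli stamps

TASK

Get the pasta corner ready: first slide the cutter cassette, roller end first, into the machine's bay until it is fully home and the brass spring catch has clicked out behind it, and then roll the machine's thickness wheel to its fourth click, where its white line stands straight up. Hang every ravioli stamp by the loop of its handle on the rack, each on a peg of its own, at any point of the job, and leave the other kitchen things where they stand.

Things in the scene. Friction and masses are not known exactly. Their poses are not given: they have to be found in the camera images.
- machine: Aluminium pasta machine fixed on the counter. Its origin, on the counter in the middle of the bay, is where the cassette's origin is when home (play 2.5 mm either way along x). +x points into the machine, away from the bay's mouth, +y to the wheel. Tall housing (y = -110 to 65 mm, 138 mm high) begins at x = 52.5 mm and is the end stop. Black wheel block: x -53 to 33, y 67 to 117, top at z 84 mm.
- bay_mouth (a point): Middle of the bay's mouth (machine x = -136 mm), facing the robot. The bay is a channel along x on the bare counter between rails 20 mm high; 115 mm wide at the mouth, narrowing by machine x = -100 mm to 93 mm (inner faces at y = -46.5 and 46.5 mm). From x = -47 to 52 mm lips (z = 20 to 25 mm, inner edges at |y| = 40.5 mm) cover it: the cassette enters only along +x.
- catch (a joint): Travel of the brass spring catch in the bay's -y rail, in m: 0 = sprung out into the bay; grows (to 0.014 at most) as it is pushed aside towards -y. Pushing the cassette past it takes about 5 to 15 N; it then springs out behind the cassette's trailing end and back to 0. If it stays above 0.003 the cassette is not home.
- catch_face (a point): Tip of the catch's square rear face at rest: machine x = -52.5 mm, standing 8 mm into the bay, z = 4 to 16 mm. Towards the mouth the catch's nose falls away as a ramp, flush with the rail at about machine x = -76 mm. A small brass tab stands up from it outside the rail.
- wheel (a joint): Turn of the thickness wheel in rad: 0 at its stop, grows as the top of the rim is rolled towards the machine's +x (away from the robot). It clicks every 0.349 rad (20 degrees), at 0, 0.349, 0.698 and so on to 2.79; a spring holds it at each. About 1 to 2 N along the rim takes it one click on. Click 4 is 1.396. It starts at the stop (0) or at click 1.
- wheel_top (a point): Top of the rim of the thickness wheel (knurled, black, upright, 60 mm across, 18 mm wide, axle along the machine's y), 106 mm above the counter, 22 mm above its block; fixed at machine x = -10, y = 92 mm. A white line runs across the rim and down both faces: straight up, in line with two white marks on the block, at click 4; pointing level to the machine's -x at the stop.
- cassette: Cutter cassette, loose, 0.4 kg. Origin: centre of its underside; +x is its leading end. Steel base flange 100 (x) x 90 (y) x 14 mm; on it an aluminium body 90 x 62 mm up to z = 42 mm with cutter rollers showing near the leading end, and a black upright grip fin: x = -40 to 4 mm, 14 mm thick (y), z = 42 to 82 mm.
- rack: Peg rack fixed on the counter: a dark wooden bar (along y, 386 mm long, x = 37 to 53 mm, z = 154 to 172 mm) on two posts at y = -185 and +185 mm, with four brass pegs at y = -135, -45, 45 and 135 mm. Origin on the counter below the row of pegs; the pegs point to the rack's -x (towards the robot).
- peg0 (a point): Point on the axis of the first peg (farthest to the rack's -y side), 163 mm above the counter, 32 mm in front of the bar; axes as the rack's. Pegs are 90 mm apart and 9 mm thick, level to x = -31 mm from this point, where the tip bends up, reaching x = -43 mm, its top 14 mm above the axis.
- peg1 (a point): The same point on the second peg.
- peg2 (a point): The same point on the third peg.
- peg3 (a point): The same point on the fourth peg.
- stamp0: Round ravioli stamp, loose, 0.16 kg, 120 mm high, standing on its head; may be absent. Origin: centre of the underside. Head 66 mm across, 24 mm high; wooden stem 22 mm thick; steel loop handle: a frame 46 mm wide (y), 14 mm thick (x), z = 70 to 120 mm, with an opening 30 mm wide, z = 78 to 112 mm, that goes through along x.
- stamp1: Round ravioli stamp, the same as stamp0; may be absent.
- stamp2: Square ravioli stamp: head 60 x 60 x 24 mm, else the same as stamp0; may be absent.
- stamp3: Square ravioli stamp, the same as stamp2; may be absent.
- stamp0_eye (a point): Centre of the loop's opening of stamp0, 95 mm above its underside.
- stamp1_eye (a point): Centre of the loop's opening of stamp1, 95 mm above its underside.
- stamp2_eye (a point): Centre of the loop's opening of stamp2, 95 mm above its underside.
- stamp3_eye (a point): Centre of the loop's opening of stamp3, 95 mm above its underside.
- pepper_mill: Wooden pepper mill, 165 mm high; leave alone.
- flour_jar: White jar, 84 mm across, 130 mm high; leave alone.
- bowl: Blue bowl, 140 mm across; leave alone.
- cassette_grip (a point): Middle of the cassette's grip fin, where to take it: cassette x = -18 mm, z = 66 mm. The fin lies towards the cassette's trailing end, the end that stays at the bay's mouth side.

How it is judged:
By the outcome, as a careful person would: the job done as asked, in the order asked, and still so for the second after the job is handed in, with the robot touching nothing.
Of stamp0, stamp1, stamp2, stamp3 only 2 to 4 are there at a start; the rules pass over those that are not, and their reading is None.
At some moment in a run one of cassette, stamp0, stamp1, stamp2, stamp3 may be knocked a few centimetres aside while the robot is not near it.
It also fails if it takes over 210 s, if anything falls off the work surface, if the arm or the gripper's body presses on something with over 40 N, if the wrist force passes 120 N, or if a joint passes its speed limit or range.

ROBOT

A 7-joint arm with a two-finger parallel gripper is mounted at the origin on the work surface. World frame = base frame: x ahead of the robot, y to its left, z up, the work surface at z = 0. Lengths are in m, angles in rad, forces in N, time in s.
With the tool pointing down it reaches from about 0.425 to 0.925 m from the base axis. Payload 6.8 kg.
Tool frame: the origin (TCP) lies at the very end of the fingers, on their centre line; the grasp point (between the pads) lies 19 mm behind it; z points along the fingers, y is the line along which they close (so a half turn about z gives the same grasp; the last joint's range is limited). The gripper opens to 85 mm and grips with 20 to 120 N. Pads are 22 mm wide; open, the fingers measure 114 mm over their backs; the gripper's body (76 mm by 85 mm) begins 54 mm behind the grasp point. The pads swing forward as they close: fully open they stand 13 mm farther back than shut.
Start: joints at [-1.444, 0.477, 0.022, 1.555, -0.011, 1.109, -0.083], TCP at [0.157, 0.656, 0.231] pointing down, gripper open.
Joint ranges: [-2.96, 2.96], [-0.34, 2.1], [-1.41, 1.46], [0.24, 2.44], [-1.37, 4.51], [0.17, 1.92], [-2.96, 2.96]. Speed limits (rad/s): [2.39, 2.39, 3.14, 3.14, 3.14, 3.14, 3.14].

INTERFACE

Orientations are given as a unit quaternion [w, x, y, z].
In Python, from station import bot gives the robot as it stands.
- The arm moves only by the shell command python3 nudge.py 'ROWS' [FORCE]. ROWS is a JSON list of rows, 1 to 20 of them, each written [[dx, dy, dz], turn, opening]: dx, dy, dz in m, then a turn about the tool's z in rad, then the opening from 0.0 (shut) to 1.0 (fully open); each row shifts and turns the commanded pose from where the row before left it, along the tool's axes as they then stand; what a row does not reach is not made up. A row lasts 1/10 s, in which the tool goes at most 0.05 m and 0.15 rad, less where a joint would pass 70% of its speed; a pose out of reach is approached as far as the arm can. The fingers move at their own pace and stop on an object; FORCE is the grip in N (left out, the last holds). Time passes only in rows, so rows that do not move let the fingers close. It prints the time, the measured TCP pose, the force, the opening and the grip force at its end. Input that does not fit is refused with a message, and nothing moves.
- bot.get_obs(): the state, without advancing time (a new reading comes with each control period).
- bot.read_camera(name): name is "scene" or "side" or "wrist"; returns the picture (420x560x3 uint8, blue, green, red); there is no depth.
- bot.camera_info(name): a dict with "vertical_fov" (degrees; the focal length in pixels is half the picture's height over the tangent of half this angle, whatever the lens; pixels are square), "cx", "cy" (the principal point, pixels), "view" (4x4, takes a point from world to camera coordinates); the wrist camera has in their place "hand_eye" (4x4, takes a point from camera to tool coordinates, whose origin is the TCP and whose axes are the flange's). Camera axes: x right, y up, looking along -z (the intrinsics and any distortion apply to the point x, -y, -z); pixel columns grow to the right and rows downward; lengths in m; the calibration is good to about 2 mm. A picture is of the moment at which its call begins: read the wrist's pose just before it. camera_info takes no time and is no camera call.
- bot.hand_in(): hands the job in; it is judged then, once.
The state is a dict: "t": time; "q": joint angles; "joint_vel": joint speeds; "joint_torque": joint torques, N m; "eef_pos": TCP position; "tool_rot": TCP orientation; "contact_force": force on the tool from outside, world axes, zero at the start; "torque": the same for the moment, N m; "gripper_width": opening from 0.0 (shut) to 1.0 (fully open); "grasp_force": force on a finger pad.
Only numpy, scipy, OpenCV 4.12 (cv2) and the standard library are available. Lean on these libraries where they do the work, as an engineer would, in place of code of your own. Each camera call takes 0.05 s, during which the arm holds its last target. There are 200 camera calls.

## Working session

There is one attempt and no reset: what is moved stays moved. The work goes in short steps, Python scripts to look and compute and a shell command to move; the robot and the scene stay as the last step left them, time stands still between calls to the robot, and variables do not carry over. Pictures are saved under pics/ and viewed, at most 14 in all, crops included, and the job is handed in when it is done.

```bash
ls; mkdir -p pics
python3 - <<'E'
from station import bot
import cv2, numpy as np
np.set_printoptions(precision=4,suppress=True)
o=bot.get_obs(); print(o)
for n in ("scene","side","wrist"):
    print(n,bot.camera_info(n)); cv2.imwrite(f"pics/{n}0.png",bot.read_camera(n))
E
```

```text
nudge.py
pics
station.py
  5 nudge.py
  3 station.py
  8 total
{'t': 0.0, 'q': array([-1.4441,  0.4778,  0.0224,  1.5565, -0.0115,  1.1093, -0.0831]), 'joint_vel': array([ 0.0009,  0.001 ,  0.0004,  0.0013, -0.    , -0.0004, -0.0003]), 'joint_torque': array([ -0.0001, -59.645 ,   1.608 , -28.1208,   0.0124,   0.0093,
         0.    ]), 'eef_pos': array([0.1569, 0.6559, 0.2303]), 'tool_rot': array([-0.    ,  0.1171,  0.9931, -0.0009]), 'contact_force': array([-0.1179, -0.5585, -0.4549]), 'torque': array([-0.012 , -0.0525,  0.0189]), 'grasp_force': 0.0, 'gripper_width': 1.0016977150690969}
scene {'vertical_fov': 50.875807886969305, 'cx': 278.2923216045136, 'cy': 211.52742891756566, 'view': array([[ 0.8751,  0.4838,  0.0073, -0.5173],
       [-0.3413,  0.6065,  0.7181,  0.122 ],
       [ 0.343 , -0.631 ,  0.6959, -1.782 ],
       [ 0.    ,  0.    ,  0.    ,  1.    ]])}
side {'vertical_fov': 53.68801780945458, 'cx': 280.83604847126526, 'cy': 208.09957748094578, 'view': array([[ 0.997 , -0.0766,  0.0123, -0.5894],
       [ 0.0463,  0.7153,  0.6973, -0.1157],
       [-0.0622, -0.6946,  0.7167, -1.3029],
       [ 0.    ,  0.    ,  0.    ,  1.    ]])}
wrist {'vertical_fov': 67.79685752493283, 'cx': 277.5301890219484, 'cy': 209.9418197212962, 'hand_eye': array([[ 0.0004,  0.9647,  0.2633,  0.0656],
       [ 1.    , -0.0005,  0.0002, -0.0005],
       [ 0.0003,  0.2633, -0.9647, -0.1425],
       [ 0.    ,  0.    ,  0.    ,  1.    ]])}
```
View pics/scene0.png

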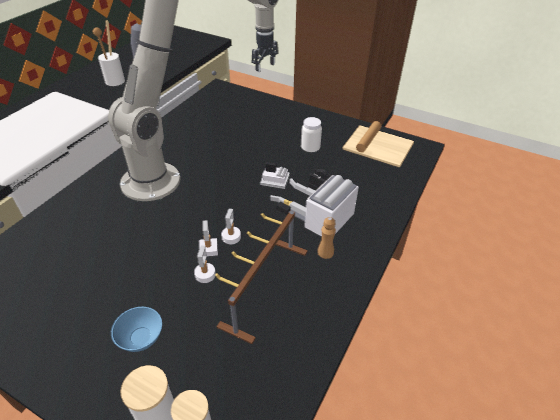

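View pics/side0.png

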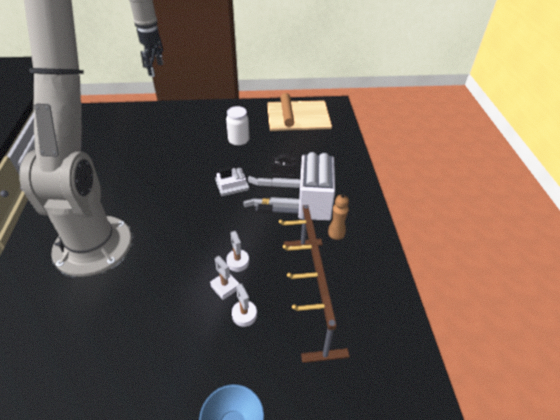

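Create h.py:
```python
from station import bot
import cv2, numpy as np
from scipy.spatial.transform import Rotation as R
np.set_printoptions(precision=4,suppress=True)
def tool(o=None):
    o=o or bot.get_obs(); T=np.eye(4); T[:3,:3]=R.from_quat(o['tool_rot'],scalar_first=True).as_matrix(); T[:3,3]=o['eef_pos']; return T
def c2w(n,T=None):
    i=bot.camera_info(n)
    return (T if T is not None else tool())@i['hand_eye'] if n=='wrist' else np.linalg.inv(i['view'])
def rays(n,uv,M):
    i=bot.camera_info(n); f=210/np.tan(np.radians(i['vertical_fov'])/2); uv=np.atleast_2d(uv).astype(float)
    d=np.c_[(uv[:,0]-i['cx'])/f,-(uv[:,1]-i['cy'])/f,-np.ones(len(uv))]@M[:3,:3].T
    return M[:3,3],d
def plane(n,uv,z,M):
    p,d=rays(n,uv,M); return p+d*((np.asarray(z)-p[2])/d[:,2])[:,None]
def tri(views):   # list of (n,uv,M): least squares point and miss distance
    A=np.zeros((3,3));b=np.zeros(3);L=[]
    for n,uv,M in views:
        p,d=rays(n,uv,M);d=d[0]/np.linalg.norm(d[0]);P=np.eye(3)-np.outer(d,d);A+=P;b+=P@p;L.append((P,p))
    x=np.linalg.solve(A,b);return x,max(np.linalg.norm(P@(x-p)) for P,p in L)
def proj(n,X,M):
    i=bot.camera_info(n); f=210/np.tan(np.radians(i['vertical_fov'])/2); c=(np.atleast_2d(X)-M[:3,3])@M[:3,:3]
    return np.c_[i['cx']-f*c[:,0]/c[:,2], i['cy']+f*c[:,1]/c[:,2]]
def go(xy_z,yaw=None):  # remaining shift in tool axes
    T=tool(); return T[:3,:3].T@(np.array(xy_z)-T[:3,3])
def snap(n,name):
    T=tool(); im=bot.read_camera(n); cv2.imwrite(f'pics/{name}.png',im); return im,c2w(n,T)
```

Run:
```python
from h import *
S,D=c2w('scene'),c2w('side')
print(S[:3,3],D[:3,3],tool())
for k,a,b in [('A',(230,237),(237,262)),('B',(208,247),(224,287)),('C',(204,273),(244,314)),('cas',(274,178),(232,184)),('foot-',(236,332),(325,355)),('foot+',(290,247),(301,243)),
 ('peg3',(263,215),(282,222)),('peg2',(249,234),(286,247)),('peg1',(234,254),(290,276)),('peg0',(218,276),(295,308)),('jar',(312,148),(238,140)),('bowl',(137,330),(232,410)),('mill',(326,255),(338,235)),('base',(150,180),(92,245)),('wheel',(319,180),(285,160))]:
    print(k,*tri([('scene',a,S),('side',b,D)]))
```

```text
[ 1.1056 -0.9481  1.1562] [ 0.512  -0.8674  1.0217] [[-0.9726  0.2325 -0.0002  0.1569]
 [ 0.2325  0.9726 -0.0014  0.656 ]
 [-0.0001 -0.0014 -1.      0.2305]
 [ 0.      0.      0.      1.    ]]
A [ 0.45   -0.0984  0.0016] 0.00022091599209363516
B [ 0.4122 -0.1816  0.0037] 0.004137035925225623
C [ 0.4689 -0.2801  0.0095] 0.0009007862974174976
cas [0.4334 0.2476 0.0116] 0.002818752536616173
foot- [ 0.6734 -0.4063  0.    ] 0.001015232664862115
foot+ [ 0.6538 -0.0289 -0.0079] 0.00020880178642810669
peg3 [ 0.585  -0.0933  0.1695] 0.0015238248842062432
peg2 [ 0.5886 -0.1832  0.1686] 0.00039173225857662636
peg1 [ 0.591  -0.2718  0.1654] 0.0015226104367592585
peg0 [ 0.5947 -0.3602  0.1628] 0.0019551740199297172
jar [ 0.4541  0.5639 -0.0305] 0.001094867831677022
bowl [ 0.44   -0.5474  0.043 ] 0.008622279638542786
mill [ 0.7788 -0.0006 -0.0096] 0.0013022122999659309
base [-0.0043  0.003   0.0001] 0.0023127212911761164
wheel [0.626  0.2575 0.0889] 0.009466780820677203
```

```bash
python3 nudge.py '[[[0, 0, -0.04], -0.117, 1], [[0, 0, -0.04], -0.1176, 1], [[-0.0225, -0.035, -0.008], 0, 1], [[-0.0225, -0.035, -0.008], 0, 1], [[-0.0225, -0.035, -0.008], 0, 1], [[-0.0225, -0.035, -0.008], 0, 1], [[-0.0225, -0.035, -0.008], 0, 1], [[-0.0225, -0.035, -0.008], 0, 1], [[-0.0225, -0.035, -0.008], 0, 1], [[-0.0225, -0.035, -0.008], 0, 1], [[-0.0225, -0.035, -0.008], 0, 1], [[-0.0225, -0.035, -0.008], 0, 1], [[-0.0225, -0.035, -0.008], 0, 1], [[-0.0225, -0.035, -0.008], 0, 1], [[0, 0, 0], 0, 1], [[0, 0, 0], 0, 1]]' 60
python3 - <<'E'
from h import *
im,M=snap('wrist','w1'); print(tool())
E
```

```text
t: 1.75
eef_pos: [0.4272, 0.2356, 0.4074]
tool_rot: [-0.0, 0.001, 1.0, 0.0]
contact_force: [-0.4, 1.0, -0.2]
gripper_width: 1.001
grasp_force: 0.0
[[-1.      0.0001 -0.0006  0.4265]
 [ 0.0001  1.      0.0002  0.2368]
 [ 0.0006  0.0002 -1.      0.407 ]
 [ 0.      0.      0.      1.    ]]
```

View pics/w1.png

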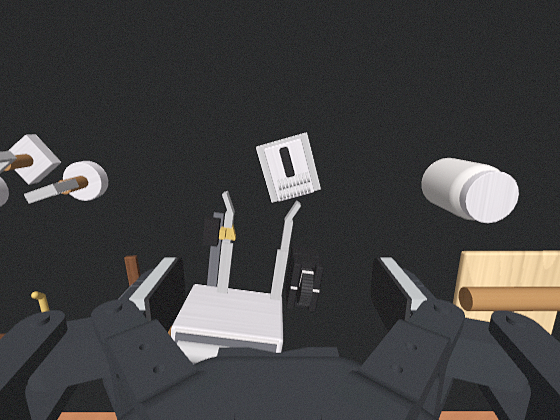

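```bash
cat > zoom.py <<'E'
import sys,cv2
a,b=sys.argv[1:3]; x0,y0,x1,y1,k=map(int,sys.argv[3:])
cv2.imwrite(f'pics/{b}.png',cv2.resize(cv2.imread(f'pics/{a}.png')[y0:y1,x0:x1],None,fx=k,fy=k,interpolation=cv2.INTER_CUBIC))
E
python3 zoom.py w1 w1z 165 125 345 355 4 2>&1; python3 zoom.py w1 w1z 185 125 335 275 4
python3 - <<'E'
from h import *
im=cv2.imread('pics/w1.png')
T=np.array([[-1,.0001,-.0006,.4265],[.0001,1,.0002,.2368],[.0006,.0002,-1,.407],[0,0,0,1]]);np.save('T1.npy',T);M=c2w('wrist',T)
print('flange',plane('wrist',[(256,147),(306,133),(320,191),(274,203)],.014,M))
print('top front',plane('wrist',[(172,335),(280,345)],.138,M)); print('bot front',plane('wrist',[(194,285),(283,295)],.025,M))
print('wheel marks',plane('wrist',[(291,287),(321,290)],.084,M))
print('tab',plane('wrist',[(227,233)],.03,M))
E
```

```text
flange [[0.3968 0.1997 0.014 ]
 [0.3739 0.2833 0.014 ]
 [0.4723 0.3102 0.014 ]
 [0.494  0.2297 0.014 ]]
top front [[0.6715 0.0744 0.138 ]
 [0.6894 0.2399 0.138 ]]
bot front [[0.6485 0.0806 0.025 ]
 [0.6693 0.2463 0.025 ]]
wheel marks [[0.6198 0.2583 0.084 ]
 [0.6253 0.3082 0.084 ]]
tab [[0.5444 0.1471 0.03  ]]
```

View pics/w1z.png

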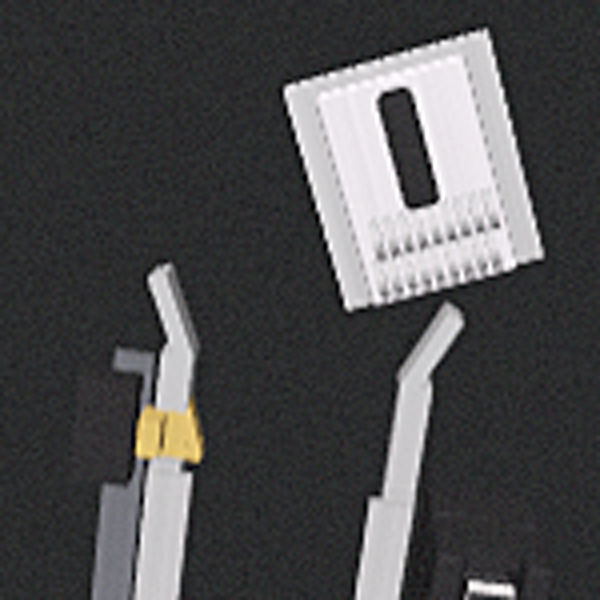

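```bash
cat >> h.py <<'E'
def fit2(P,Q):  # yaw,t with world = R P + t, residuals
    P=np.asarray(P)[:,:2];Q=np.asarray(Q)[:,:2];p=P-P.mean(0);q=Q-Q.mean(0)
    a=np.arctan2((p[:,0]*q[:,1]-p[:,1]*q[:,0]).sum(),(p*q).sum());c,s=np.cos(a),np.sin(a);r=np.array([[c,-s],[s,c]])
    t=Q.mean(0)-r@P.mean(0);return a,t,Q-P@r.T-t
E
python3 - <<'E'
from h import *
M=c2w('wrist',np.load('T1.npy'))
Z=lambda *p:np.array(p)/4+[185,125]
q=plane('wrist',Z((285,85),(488,28),(543,260),(348,310)),.014,M)
print('cas',*fit2([(-50,-45),(-50,45),(50,45),(50,-45)]*np.array(.001),q))
fin=plane('wrist',Z((393,88),(425,207)),.082,M);print('fin',fin,fin.mean(0),np.linalg.norm(fin[1]-fin[0]))
uv=np.r_[Z((192,472),(370,497),(400,380)),[(280,345),(291,287),(321,290)]]
q=plane('wrist',uv,[.025,.025,.02,.138,.084,.084],M)
P=np.array([(-47,-40.5),(-47,40.5),(-100,46.5),(52.5,65),(-10,70),(-10,114)])*.001
print('mach',*fit2(P[:4],q[:4])); print(fit2(P,q)); print(q)
E
```

```text
cas 0.2626656041742513 [0.4329 0.2557] [[-0.0007  0.0009]
 [-0.0006 -0.0012]
 [ 0.0011 -0.0007]
 [ 0.0002  0.001 ]]
fin [[0.3923 0.2444 0.082 ]
 [0.4363 0.2566 0.082 ]] [0.4143 0.2505 0.082 ] 0.04572405956359968
mach -0.18317596893847135 [0.6185 0.1865] [[ 0.0002  0.001 ]
 [-0.0026  0.0011]
 [-0.0051 -0.0012]
 [ 0.0075 -0.0009]]
(np.float64(-0.16401733663898457), array([0.6185, 0.1883]), array([[-0.0005,  0.0002],
       [-0.0017,  0.    ],
       [-0.004 , -0.0013],
       [ 0.0085, -0.004 ],
       [-0.0003, -0.0007],
       [-0.002 ,  0.0058]]))
[[0.5651 0.1562 0.025 ]
 [0.577  0.236  0.025 ]
 [0.5235 0.2492 0.02  ]
 [0.6894 0.2399 0.138 ]
 [0.6198 0.2583 0.084 ]
 [0.6253 0.3082 0.084 ]]
```

```bash
python3 nudge.py '[[[-0.03, -0.01, 0.02], 0, 1], [[-0.03, -0.01, 0.02], 0, 1], [[-0.03, -0.01, 0.02], 0, 1], [[-0.03, -0.01, 0.02], 0, 1], [[-0.02, 0, 0.02], 0, 1], [[0, 0, 0], 0, 1], [[0, 0, 0], 0, 1], [[0, 0, 0], 0, 1]]'
python3 - <<'E'
from h import *
T=tool();im,M=snap('wrist','w2');np.save('T2.npy',T)
E
python3 zoom.py w2 w2z 170 70 370 270 3
```

```text
t: 2.6
eef_pos: [0.5662, 0.1979, 0.3081]
tool_rot: [0.0, -0.001, 1.0, 0.001]
contact_force: [-0.3, 0.1, 0.5]
gripper_width: 1.002
grasp_force: 0.0
```

View pics/w2z.png

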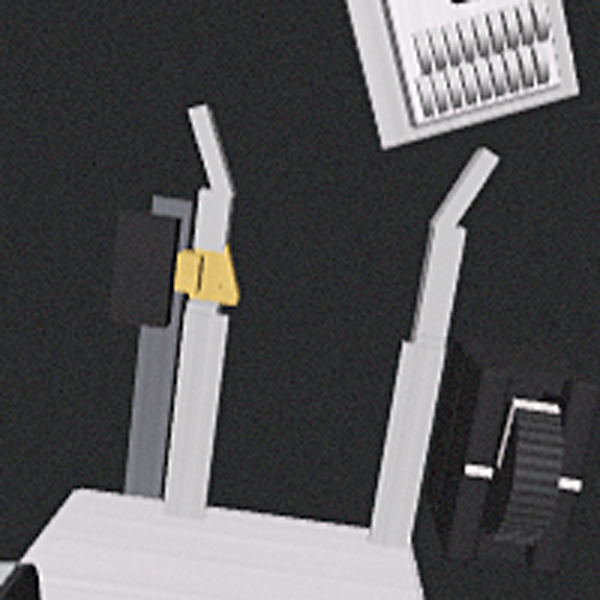

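Run:
```python
from h import *
M=c2w('wrist',np.load('T2.npy'))
Z=lambda *p:np.array(p)/3+[170,70]
uv=Z((228,316),(207,518),(402,340),(370,542),(233,190),(432,225),(238,304),(479,470),(570,485),(537,406))
z=[.025]*4+[.02,.02,.016,.084,.084,.076]
P=np.array([(-47,-40.5),(52.5,-40.5),(-47,40.5),(52.5,40.5),(-100,-46.5),(-100,46.5),(-52.5,-38.5),(-10,70),(-10,114),(-40,92)])*.001
q=plane('wrist',uv,z,M)
a,t,r=fit2(P[:7],q[:7]);print(a,t);print(r);print(q)
c,s=np.cos(a),np.sin(a);rr=np.array([[c,-s],[s,c]])
print((q[:,:2]-t)@rr)
# line elevation: rim point at angle, distance check
q2=plane('wrist',uv[9:],[.0863],M);print((q2[:,:2]-t)@rr)
np.save('mach.npy',[a,*t])
```

```text
-0.1395676746101919 [0.6196 0.188 ]
[[ 0.0002 -0.0004]
 [ 0.0001  0.0009]
 [-0.0002 -0.0009]
 [ 0.0012 -0.0002]
 [-0.0023  0.0013]
 [-0.0001 -0.0015]
 [ 0.0011  0.0007]]
[[0.5676 0.1541 0.025 ]
 [0.6661 0.1415 0.025 ]
 [0.5785 0.2338 0.025 ]
 [0.6784 0.2207 0.025 ]
 [0.5118 0.1572 0.02  ]
 [0.5269 0.2465 0.02  ]
 [0.5634 0.158  0.016 ]
 [0.6218 0.2617 0.084 ]
 [0.6282 0.2996 0.084 ]
 [0.5966 0.2858 0.076 ]]
[[-0.0468 -0.0409]
 [ 0.0525 -0.0396]
 [-0.0471  0.0396]
 [ 0.0537  0.0405]
 [-0.1024 -0.0456]
 [-0.0999  0.045 ]
 [-0.0515 -0.0376]
 [-0.0081  0.0733]
 [-0.007   0.1117]
 [-0.0364  0.0936]]
[[-0.0386  0.0908]]
```

```bash
python3 nudge.py '[[[0.025, 0.009, 0.02], 0, 1], [[0.025, 0.009, 0.02], 0, 1], [[0.025, 0.009, 0.02], 0, 1], [[0.025, 0.009, 0.02], 0, 1], [[0.025, 0.009, 0.02], 0, 1], [[0.0257, 0.0081, 0.02], 0, 1], [[0, 0, 0], -0.1325, 0.7], [[0, 0, 0], -0.1325, 0.7], [[0, 0, 0], 0, 0.7], [[0, 0, 0], 0, 0.7]]' 60
cat >> h.py <<'E'
def fin(M,im,zt=.042):
    g=cv2.cvtColor(im,cv2.COLOR_BGR2GRAY); w=(g>130).astype(np.uint8)
    cs,h=cv2.findContours(w,cv2.RETR_CCOMP,cv2.CHAIN_APPROX_NONE); out=[]
    for c,k in zip(cs,h[0]):
        if k[3]>=0 and cv2.contourArea(c)>80: out.append(cv2.minAreaRect(c))
    return out
E
python3 - <<'E'
from h import *
T=tool();im,M=snap('wrist','w3');np.save('T3.npy',T);print(T)
for r in fin(M,im):
    b=plane('wrist',cv2.boxPoints(r),.07,M);print(np.round(r[0]),r[1],b.mean(0),b[:,:2])
E
```

```text
t: 3.65
eef_pos: [0.4163, 0.25, 0.1882]
tool_rot: [0.001, -0.131, 0.991, 0.001]
contact_force: [0.1, 0.4, -0.1]
gripper_width: 0.7
grasp_force: 0.0
[[-0.9659 -0.2589  0.0011  0.4163]
 [-0.2588  0.9659  0.0014  0.25  ]
 [-0.0015  0.0011 -1.      0.1882]
 [ 0.      0.      0.      1.    ]]
[277. 202.] (17.999996185302734, 56.99999237060547) [0.416  0.2486 0.07  ] [[0.4425 0.2474]
 [0.3936 0.2348]
 [0.3897 0.2493]
 [0.4384 0.2628]]
```

View pics/w3.png

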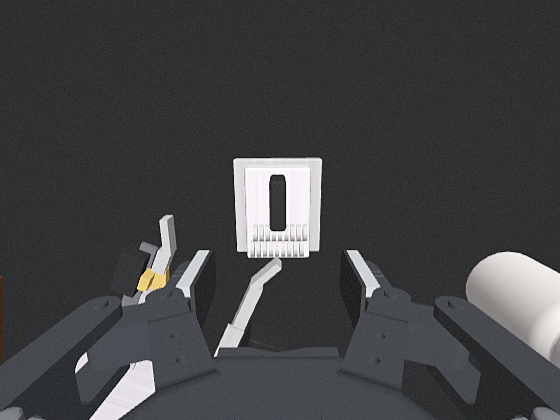

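```bash
python3 nudge.py '[[[0, 0, 0.03], 0, 0.7], [[0, 0, 0.03], 0, 0.7], [[0, -0.001, 0.03], 0, 0.7], [[0, 0, 0.03], 0, 0.7], [[0, 0, 0.02], 0, 0.7], [[0, 0, 0], 0, 0.7], [[0, 0, 0], 0, 0], [[0, 0, 0], 0, 0], [[0, 0, 0], 0, 0], [[0, 0, 0], 0, 0], [[0, 0, 0], 0, 0], [[0, 0, 0], 0, 0], [[0, 0, 0], 0, 0], [[0, 0, 0], 0, 0]]' 70
python3 -c "
from h import *
print(tool())"
```

```text
t: 5.1
eef_pos: [0.4172, 0.2495, 0.0484]
tool_rot: [0.001, -0.132, 0.991, 0.001]
contact_force: [-1.1, 1.8, 8.3]
gripper_width: 0.154
grasp_force: 70.6
[[-0.9651 -0.2618  0.0015  0.4172]
 [-0.2618  0.9651  0.0018  0.2495]
 [-0.002   0.0013 -1.      0.0484]
 [ 0.      0.      0.      1.    ]]
```

```bash
python3 nudge.py '[[[0, 0, -0.015], 0, 0], [[0, 0, -0.02], 0, 0], [[0, 0, 0], 0.135, 0], [[0, 0, 0], 0.135, 0], [[0, 0, 0], 0.1345, 0], [[0.003, -0.0163, 0], 0, 0], [[0, -0.0163, 0], 0, 0], [[0, 0, 0], 0, 0], [[0, 0, 0], 0, 0]]' 70
python3 - <<'E'
from h import *
T=tool();im,M=snap('wrist','w4');np.save('T4.npy',T)
a,*t=np.load('mach.npy');c,s=np.cos(a),np.sin(a);rr=np.array([[c,-s],[s,c]])
print(T[:3,3],(T[:2,3]-t)@rr,np.arctan2(-T[1,0],-T[0,0])-a)
E
```

```text
t: 6.0
eef_pos: [0.4087, 0.2153, 0.0823]
tool_rot: [-0.0, 0.07, 0.998, -0.0]
contact_force: [0.1, 0.3, -4.5]
gripper_width: 0.156
grasp_force: 69.1
[0.4087 0.2153 0.0823] [-0.2127 -0.0024] -0.0006352686686018627
```

View pics/w4.png

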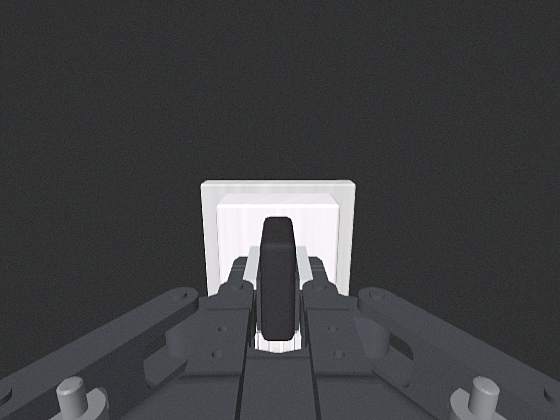

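```bash
python3 nudge.py '[[[0, 0.0024, 0.012], 0, 0], [[0, 0, 0.012], 0, 0], [[0, 0, 0.009], 0, 0], [[0, 0, 0], 0, 0], [[-0.02, 0, 0], 0, 0], [[-0.02, 0, 0], 0, 0], [[-0.02, 0, 0], 0, 0], [[-0.01, 0, 0], 0, 0], [[0, 0, 0], 0, 0], [[0, 0, 0], 0, 0]]' 70
cat > st.py <<'E'
from h import *
T=tool();a,*t=np.load('mach.npy');c,s=np.cos(a),np.sin(a);rr=np.array([[c,-s],[s,c]]);o=bot.get_obs()
print(T[:3,3],'mach',(T[:2,3]-t)@rr,'dyaw',np.arctan2(-T[1,0],-T[0,0])-a,'F mach',o['contact_force'][:2]@rr,o['contact_force'][2],o['torque'])
E
python3 st.py
python3 - <<'E'
from h import *
snap('scene','s5');snap('side','d5')
a=cv2.imread('pics/s5.png')[130:240,230:370];b=cv2.imread('pics/d5.png')[130:240,190:350]
cv2.imwrite('pics/s5z.png',cv2.resize(np.hstack([a,b]),None,fx=2.6,fy=2.6,interpolation=cv2.INTER_CUBIC))
E
```

```text
t: 7.05
eef_pos: [0.4778, 0.2091, 0.0486]
tool_rot: [-0.001, 0.07, 0.998, -0.0]
contact_force: [-0.3, -0.5, -3.7]
gripper_width: 0.153
grasp_force: 70.8
[0.4778 0.2091 0.0486] mach [-0.1434  0.0012] dyaw -0.00030470137967528177 F mach [-0.2359 -0.5492] -3.717426445312649 [-0.1903 -0.016  -0.1323]
```

View pics/s5z.png

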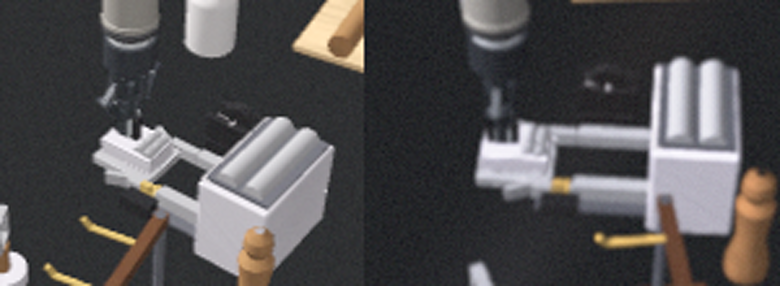

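```bash
python3 nudge.py '[[[-0.01, -0.001, 0], 0, 0], [[-0.01, 0, 0], 0, 0], [[-0.01, 0, 0], 0, 0], [[-0.01, 0, 0], 0, 0], [[0, 0, 0], 0, 0]]' 80
python3 st.py
```

```text
t: 7.65
eef_pos: [0.5209, 0.2029, 0.0497]
tool_rot: [0.002, 0.07, 0.998, 0.001]
contact_force: [2.0, 1.8, -6.5]
gripper_width: 0.151
grasp_force: 78.6
[0.5209 0.2029 0.0497] mach [-0.0998  0.001 ] dyaw -0.0006855359017521323 F mach [1.7593 2.0618] -6.4686000828518555 [ 0.5075 -0.4603  0.2065]
```

```bash
python3 nudge.py '[[[-0.012, 0, 0], 0, 0], [[-0.012, 0, 0], 0, 0], [[-0.012, 0, 0], 0, 0], [[-0.012, 0, 0], 0, 0], [[-0.012, 0, 0], 0, 0], [[0, 0, 0], 0, 0]]' 80
python3 st.py
```

```text
t: 8.25
eef_pos: [0.581, 0.1938, 0.0498]
tool_rot: [0.002, 0.07, 0.998, 0.0]
contact_force: [2.0, 1.9, -4.8]
gripper_width: 0.154
grasp_force: 78.8
[0.581  0.1938 0.0498] mach [-0.039   0.0004] dyaw -0.001514198220604529 F mach [1.7464 2.1676] -4.810772983419351 [ 0.7404 -0.4936  0.0152]
```

```bash
python3 nudge.py '[[[-0.006, 0, 0], 0, 0], [[-0.006, 0, 0], 0, 0], [[-0.006, 0, 0], 0, 0], [[-0.004, 0, 0], 0, 0], [[0, 0, 0], 0, 0], [[0, 0, 0], 0, 0]]' 80
python3 st.py
```

```text
t: 8.85
eef_pos: [0.6, 0.1913, 0.0494]
tool_rot: [0.001, 0.07, 0.998, 0.0]
contact_force: [0.6, 2.8, -6.4]
gripper_width: 0.154
grasp_force: 78.6
[0.6    0.1913 0.0494] mach [-0.0198  0.0005] dyaw -0.0001429876121097351 F mach [0.2486 2.8267] -6.395818477194984 [ 0.7938 -0.2972 -0.0835]
```

```bash
python3 nudge.py '[[[-0.003, 0, 0], 0, 0], [[-0.003, 0, 0], 0, 0], [[0, 0, 0], 0, 0]]' 80
python3 st.py;python3 nudge.py '[[[-0.002, 0, 0], 0, 0], [[-0.002, 0, 0], 0, 0], [[0, 0, 0], 0, 0]]' 80
python3 st.py
```

```text
t: 9.15
eef_pos: [0.606, 0.1891, 0.0494]
tool_rot: [0.0, 0.07, 0.998, -0.001]
contact_force: [-0.4, -0.4, -4.8]
gripper_width: 0.154
grasp_force: 78.7
[0.606  0.1891 0.0494] mach [-0.0136 -0.0008] dyaw -0.0009439807677692758 F mach [-0.3088 -0.4072] -4.804121802490934 [ 0.0326  0.121  -0.0279]
t: 9.45
eef_pos: [0.6068, 0.1895, 0.0487]
tool_rot: [-0.003, 0.07, 0.998, -0.001]
contact_force: [-6.2, -0.8, -0.4]
gripper_width: 0.15
grasp_force: 79.4
[0.6068 0.1895 0.0487] mach [-0.0129 -0.0003] dyaw -0.0002945973413945313 F mach [-6.0646 -1.6484] -0.42509878289504655 [-0.105   1.4876 -0.1197]
```

```bash
python3 nudge.py '[[[0.003, 0, 0.0005], 0, 0], [[0, 0, 0], 0, 0], [[0, 0, 0], 0, 0.4], [[0, 0, 0], 0, 0.4], [[0, 0, 0], 0, 0.4], [[0, 0, -0.03], 0, 0.4], [[0, 0, -0.04], 0, 0.4], [[0, 0, -0.04], 0, 0.4], [[0.03, 0, -0.03], 0, 0.4], [[0.04, 0, -0.01], 0, 0.4], [[0.04, 0, -0.01], 0, 0.3], [[0, 0, 0], 0, 0.3], [[0, 0, 0], 0, 0.3]]' 80
python3 st.py
python3 - <<'E'
from h import *
T=tool();snap('wrist','w6');np.save('T6.npy',T)
E
python3 zoom.py w6 w6z 180 100 380 270 3
```

```text
t: 10.75
eef_pos: [0.4974, 0.2063, 0.2098]
tool_rot: [0.001, 0.069, 0.998, 0.001]
contact_force: [0.6, -0.1, 0.3]
gripper_width: 0.302
grasp_force: 0.0
[0.4974 0.2063 0.2098] mach [-0.1235  0.001 ] dyaw 0.0010965028253601683 F mach [0.6175 0.0249] 0.2546749877651358 [-0.0135 -0.0186  0.0071]
```

View pics/w6z.png

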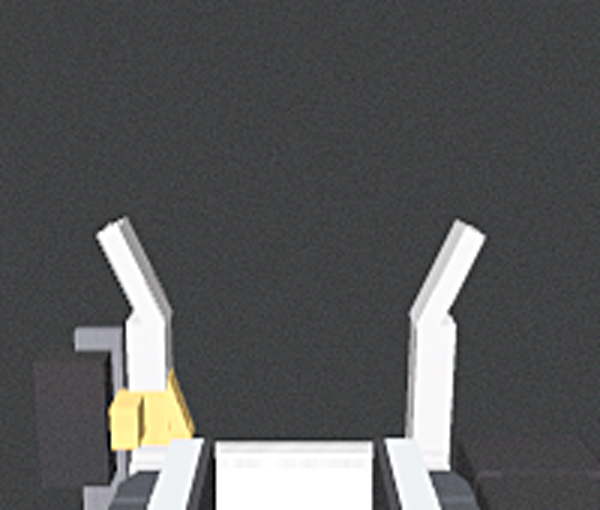

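```bash
python3 nudge.py '[[[-0.026, 0.0227, 0.01], 0, 0.45], [[-0.026, 0.0227, 0.01], 0, 0.45], [[-0.026, 0.0227, 0.01], 0, 0.45], [[-0.026, 0.0227, 0.01], 0, 0.45], [[0, 0, 0], 0, 0.45], [[0, 0, 0], 0, 0.45]]' 20
python3 st.py
python3 - <<'E'
from h import *
T=tool();snap('wrist','w7');np.save('T7.npy',T)
a=cv2.imread('pics/w7.png');M=c2w('wrist',T)
g=proj('wrist',[[0.6196-.01*np.cos(-.1396)+.092*.139,0.188+.01*.139+.092*.9903,.106]],M);print(g)
E
```

```text
t: 11.4
eef_pos: [0.6139, 0.2802, 0.1672]
tool_rot: [-0.0, 0.07, 0.998, -0.001]
contact_force: [-1.1, 0.2, 0.1]
gripper_width: 0.45
grasp_force: 0.0
[0.6139 0.2802 0.1672] mach [-0.0184  0.0905] dyaw -0.0012413796198452176 F mach [-1.0908  0.0522] 0.12636710136419183 [-0.0046 -0.0119 -0.0226]
[[280.7881 235.696 ]]
```

```bash
python3 nudge.py '[[[0, 0.0015, 0.02], 0, 0.45], [[0, 0, 0.02], 0, 0.45], [[0, 0, 0.02], 0, 0.45], [[0, 0, 0.017], 0, 0.45], [[0, 0, 0], 0, 0.45], [[0, 0, 0], 0, 0.1], [[0, 0, 0], 0, 0.1], [[0, 0, 0], 0, 0.1], [[0, 0, 0], 0, 0.1], [[0, 0, 0], 0, 0.1]]' 25
python3 st.py; python3 nudge.py '[[[-0.004, 0, 0], 0, 0.1], [[-0.004, 0, 0], 0, 0.1], [[-0.004, 0, 0], 0, 0.1], [[-0.004, 0, 0], 0, 0.1], [[0, 0, 0], 0, 0.1], [[0, 0, 0], 0, 0.5], [[0, 0, 0], 0, 0.5], [[0, 0, -0.02], 0, 0.5], [[0.01, 0, -0.03], 0, 0.5], [[0.03, 0, -0.03], 0, 0.5], [[0.03, 0, -0.03], 0, 0.5], [[0, 0, 0], 0, 0.5]]' 25
python3 st.py
python3 - <<'E'
from h import *
T=tool();snap('wrist','w8');np.save('T8.npy',T);M=c2w('wrist',T)
print(proj('wrist',[[0.6196-.01*np.cos(-.1396)+.092*.139,0.188+.01*.139+.092*.9903,.106]],M))
E
python3 zoom.py w8 w8z 200 130 360 290 3
```

```text
t: 12.45
eef_pos: [0.6136, 0.2817, 0.0929]
tool_rot: [0.0, 0.07, 0.998, -0.0]
contact_force: [-2.8, -4.5, 7.3]
gripper_width: 0.2
grasp_force: 29.5
[0.6136 0.2817 0.0929] mach [-0.019   0.0919] dyaw -0.001010818303009725 F mach [-2.1838 -4.8245] 7.298932562235263 [-0.8411  0.6183 -0.0725]
t: 13.65
eef_pos: [0.559, 0.2936, 0.2065]
tool_rot: [0.002, 0.068, 0.998, 0.003]
contact_force: [-0.4, 0.0, 0.0]
gripper_width: 0.503
grasp_force: 0.0
[0.559  0.2936 0.2065] mach [-0.0747  0.0961] dyaw 0.003464728109631471 F mach [-0.3862 -0.0108] 0.029440885320392823 [ 0.0209 -0.0429  0.0398]
[[272.4493 281.1536]]
```

View pics/w8z.png

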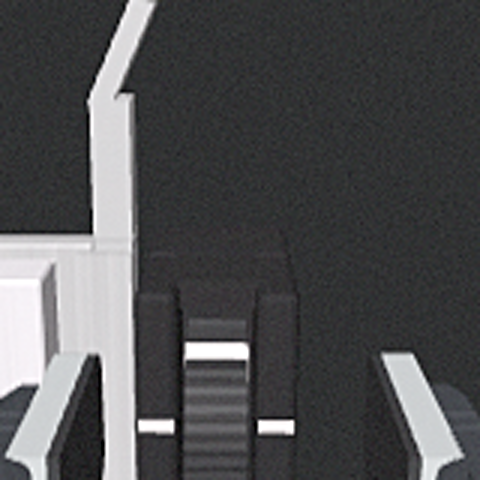

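```bash
cat > wh.py <<'E'
from h import *
import sys
def table(T):
    M=c2w('wrist',T);a,*t=np.load('mach.npy');c,s=np.cos(a),np.sin(a)
    for k in range(7):
        th=np.radians(20*k+ (10 if 0 else 0));x=-.010-.03*np.cos(th);z=.076+.03*np.sin(th);y=.092
        print(k,proj('wrist',[[t[0]+c*x-s*y,t[1]+s*x+c*y,z]],M)[0])
    for y in (.070,.114): x=-.01;print('mark',proj('wrist',[[t[0]+c*x-s*y,t[1]+s*x+c*y,.084]],M)[0])
if __name__=='__main__': table(np.load(sys.argv[1]))
E
python3 wh.py T8.npy
python3 - <<'E'
import cv2,numpy as np
print('marks zoom->full',np.array([(156,426),(276,426)])/3+[200,130])
E
```

```text
0 [272.7748 236.2252]
1 [272.6811 242.1041]
2 [272.5946 251.4674]
3 [272.5292 263.1593]
4 [272.4961 275.4377]
5 [272.5009 286.3564]
6 [272.5418 294.2667]
mark [248.9917 269.6319]
mark [296.4006 269.6629]
marks zoom->full [[252. 272.]
 [292. 272.]]
```

```bash
python3 wh.py T2.npy
python3 - <<'E'
import cv2,numpy as np
print(np.array([(537,406),(479,470),(570,485)])/3+[170,70])
for f,(y0,y1,x0,x1) in (('w2',(195,245,320,372)),('w8',(235,285,240,305))):
    g=cv2.imread(f'pics/{f}.png',0)[y0:y1,x0:x1]
    n,l,s,c=cv2.connectedComponentsWithStats((g>150).astype(np.uint8))
    print(f,[(s[i][4],c[i]+[x0,y0]) for i in range(1,n) if s[i][4]>5])
E
```

```text
0 [348.2289 202.2388]
1 [349.7929 205.7261]
2 [350.6123 211.8697]
3 [350.526  219.9388]
4 [349.5154 228.8037]
5 [347.7245 237.1498]
6 [345.4311 243.77  ]
mark [327.2443 224.7559]
mark [362.2326 229.5389]
[[349.         205.33333333]
 [329.66666667 226.66666667]
 [360.         231.66666667]]
w2 [(np.int32(56), array([345.92857143, 206.375     ])), (np.int32(7), array([336.57142857, 221.        ])), (np.int32(31), array([328.93548387, 226.5483871 ])), (np.int32(25), array([359.44, 230.92]))]
w8 [(np.int32(237), array([241.89029536, 260.51476793])), (np.int32(127), array([271.7480315, 246.5511811])), (np.int32(48), array([251.5, 271.5])), (np.int32(51), array([291.76470588, 271.64705882]))]
```

```bash
python3 nudge.py '[[[-0.027, -0.002, 0.02], 0, 0.4], [[-0.026, -0.002, 0.02], 0, 0.4], [[0, 0, 0.03], 0, 0.4], [[0, 0, 0.03], 0, 0.4], [[0, 0, 0.016], 0, 0.4], [[0, 0, 0], 0, 0.4], [[0, 0, 0], 0, 0.1], [[0, 0, 0], 0, 0.1], [[0, 0, 0], 0, 0.1], [[0, 0, 0], 0, 0.1]]' 50
python3 st.py; python3 nudge.py '[[[-0.005, 0, -0.001], 0, 0.1], [[-0.005, 0, -0.001], 0, 0.1], [[-0.005, 0, 0], 0, 0.1], [[-0.005, 0, 0.001], 0, 0.1], [[-0.004, 0, 0.001], 0, 0.1], [[0, 0, 0], 0, 0.1]]' 50
python3 st.py; python3 nudge.py '[[[0, 0, 0], 0, 0.5], [[0, 0, 0], 0, 0.5], [[0, 0, -0.02], 0, 0.5], [[0.01, 0, -0.03], 0, 0.5], [[0.03, 0, -0.03], 0, 0.5], [[0.03, 0, -0.03], 0, 0.5], [[0, 0, 0], 0, 0.5], [[0, 0, 0], 0, 0.5]]' 50
python3 - <<'E'
from h import *
T=tool();snap('wrist','w9');np.save('T9.npy',T)
a,b=[p.astype(int) for p in proj('wrist',[[.61,.27,.1],[.64,.29,.1]],c2w('wrist',T))];print(a,b)
y0,y1,x0,x1=225,310,245,305
g=cv2.imread('pics/w9.png',0)[y0:y1,x0:x1]
n,l,s,c=cv2.connectedComponentsWithStats((g>150).astype(np.uint8))
print([(s[i][4],c[i]+[x0,y0]) for i in range(1,n) if s[i][4]>5])
E
python3 wh.py T9.npy
```

```text
t: 14.7
eef_pos: [0.6127, 0.2815, 0.086]
tool_rot: [0.001, 0.069, 0.998, 0.002]
contact_force: [3.4, 5.5, -2.9]
gripper_width: 0.196
grasp_force: 52.3
[0.6127 0.2815 0.086 ] mach [-0.0199  0.0916] dyaw 0.0010630744494783961 F mach [2.5981 5.93  ] -2.8688767227184333 [ 0.9928 -0.5935 -0.1798]
t: 15.3
eef_pos: [0.6282, 0.2794, 0.0848]
tool_rot: [-0.007, 0.068, 0.998, 0.001]
contact_force: [-18.4, 4.4, 12.2]
gripper_width: 0.196
grasp_force: 59.0
[0.6282 0.2794 0.0848] mach [-0.0042  0.0916] dyaw 0.0031706235890357204 F mach [-18.8394   1.8257] 12.174760895476048 [ 0.9041  4.4827 -0.1683]
t: 16.1
eef_pos: [0.5668, 0.2853, 0.1968]
tool_rot: [0.001, 0.07, 0.998, 0.001]
contact_force: [-0.1, 0.3, -0.6]
gripper_width: 0.5
grasp_force: 0.0
[267 262] [295 291]
[(np.int32(581), array([247.9931, 270.2169])), (np.int32(171), array([280.6082, 253.6842])), (np.int32(48), array([259.5, 267.5])), (np.int32(49), array([299.5918, 268.0408]))]
0 [281.4518 230.8553]
1 [281.6022 236.784 ]
2 [281.7262 246.4037]
3 [281.8024 258.536 ]
4 [281.8163 271.3625]
5 [281.7652 282.8289]
6 [281.6588 291.1858]
mark [256.7427 265.6967]
mark [306.141  265.6908]
```

Run:
```python
from h import *
for f,x0,x1,y0,y1 in (('w8',258,286,238,285),('w9',267,295,235,285)):
    g=cv2.imread(f'pics/{f}.png',0);print(f,[int(v) for v in g[y0:y1,x0:x1].max(1)]);print(y0)
    m=(g[y0:y1,x0:x1]>150)
    for r in np.where(m.any(1))[0]: print(r+y0, x0+np.where(m[r])[0][[0,-1]])
```

```text
w8 [84, 78, 76, 80, 71, 52, 229, 255, 255, 255, 255, 223, 134, 112, 113, 123, 122, 125, 122, 89, 84, 108, 121, 101, 87, 84, 86, 111, 117, 112, 92, 81, 82, 102, 111, 107, 87, 74, 69, 82, 91, 87, 73, 60, 77, 81, 82]
238
244 [262 281]
245 [262 282]
246 [262 282]
247 [262 282]
248 [261 282]
249 [261 282]
w9 [78, 82, 85, 71, 72, 86, 88, 71, 62, 83, 98, 84, 71, 63, 66, 195, 255, 255, 255, 255, 255, 255, 196, 125, 97, 86, 91, 107, 123, 115, 96, 84, 85, 94, 109, 111, 98, 72, 70, 78, 90, 90, 82, 64, 62, 77, 84, 83, 72, 59]
235
250 [270 281]
251 [270 292]
252 [270 292]
253 [270 292]
254 [270 292]
255 [270 292]
256 [270 292]
257 [270 291]
```

```bash
sed -i 's/20\*k+ (10 if 0 else 0)/20*k+10/' wh.py; python3 st.py; python3 nudge.py '[[[-0.023, 0.003, 0.02], 0, 0.4], [[-0.023, 0.003, 0.02], 0, 0.4], [[0, 0, 0.03], 0, 0.4], [[0, 0, 0.026], 0, 0.4], [[0, 0, 0.01], 0, 0.4], [[0, 0, 0], 0, 0.4], [[0, 0, 0], 0, 0.1], [[0, 0, 0], 0, 0.1], [[0, 0, 0], 0, 0.1], [[0, 0, 0], 0, 0.1]]' 40
python3 st.py; python3 nudge.py '[[[-0.005, 0, -0.001], 0, 0.1], [[-0.005, 0, 0], 0, 0.1], [[-0.005, 0, 0], 0, 0.1], [[-0.005, 0, 0.001], 0, 0.1], [[0, 0, 0], 0, 0.1]]' 40
python3 st.py; python3 nudge.py '[[[0, 0, 0], 0, 0.5], [[0, 0, 0], 0, 0.5], [[0, 0, -0.02], 0, 0.5], [[0.01, 0, -0.03], 0, 0.5], [[0.03, 0, -0.03], 0, 0.5], [[0.03, 0, -0.03], 0, 0.5], [[0, 0, 0], 0, 0.5], [[0, 0, 0], 0, 0.5]]' 50
python3 - <<'E'
from h import *
T=tool();snap('wrist','w10');np.save('T10.npy',T)
y0,y1,x0,x1=225,310,245,310
g=cv2.imread('pics/w10.png',0)[y0:y1,x0:x1]
n,l,s,c=cv2.connectedComponentsWithStats((g>150).astype(np.uint8))
print([(s[i][4],c[i]+[x0,y0]) for i in range(1,n) if s[i][4]>5])
E
python3 wh.py T10.npy
```

```text
[0.5668 0.2847 0.1957] mach [-0.0658  0.0884] dyaw -0.0007504226342857079 F mach [-0.2551 -0.824 ] -0.9833217209593648 [ 0.018   0.0239 -0.0117]
t: 17.15
eef_pos: [0.6129, 0.2819, 0.0904]
tool_rot: [0.0, 0.071, 0.997, -0.001]
contact_force: [0.6, -5.1, -3.7]
gripper_width: 0.196
grasp_force: 42.0
[0.6129 0.2819 0.0904] mach [-0.0197  0.092 ] dyaw -0.002302055672845388 F mach [ 1.345  -4.9721] -3.6606291579931796 [-1.0126  0.0453  0.0229]
t: 17.65
eef_pos: [0.6273, 0.2797, 0.0899]
tool_rot: [-0.006, 0.07, 0.998, -0.002]
contact_force: [-15.2, -6.2, 7.2]
gripper_width: 0.195
grasp_force: 46.3
[0.6273 0.2797 0.0899] mach [-0.0052  0.0918] dyaw -0.0011113442216287295 F mach [-14.2189  -8.2406] 7.227509462144173 [-1.2649  3.6422 -0.1045]
t: 18.45
eef_pos: [0.5638, 0.2927, 0.2018]
tool_rot: [0.002, 0.069, 0.998, 0.001]
contact_force: [-0.5, -0.5, 0.6]
gripper_width: 0.499
grasp_force: 0.0
[(np.int32(165), array([272.3394, 268.1394])), (np.int32(50), array([252.24, 269.5 ])), (np.int32(49), array([292.3878, 269.449 ])), (np.int32(44), array([245.1818, 292.8636]))]
0 [273.5302 235.5521]
1 [273.4297 243.3337]
2 [273.353  254.2109]
3 [273.3137 266.6797]
4 [273.3192 278.7893]
5 [273.3681 288.6285]
6 [273.451  294.8131]
mark [249.3738 267.2122]
mark [297.7517 267.2131]
```

```bash
python3 st.py; python3 nudge.py '[[[-0.025, -0.002, 0.02], 0, 0.4], [[-0.025, -0.002, 0.02], 0, 0.4], [[0, 0, 0.03], 0, 0.4], [[0, 0, 0.03], 0, 0.4], [[0, 0, 0.011], 0, 0.4], [[0, 0, 0], 0, 0.4], [[0, 0, 0], 0, 0.1], [[0, 0, 0], 0, 0.1], [[0, 0, 0], 0, 0.1], [[0, 0, 0], 0, 0.1]]' 40
python3 st.py; python3 nudge.py '[[[-0.005, 0, -0.001], 0, 0.1], [[-0.005, 0, 0], 0, 0.1], [[-0.005, 0, 0], 0, 0.1], [[-0.005, 0, 0.001], 0, 0.1], [[0, 0, 0], 0, 0.1]]' 40
python3 st.py; python3 nudge.py '[[[0, 0, 0], 0, 0.5], [[0, 0, 0], 0, 0.5], [[0, 0, -0.02], 0, 0.5], [[0.01, 0, -0.03], 0, 0.5], [[0.03, 0, -0.03], 0, 0.5], [[0.03, 0, -0.03], 0, 0.5], [[0, 0, 0], 0, 0.5], [[0, 0, 0], 0, 0.5]]' 50
python3 - <<'E'
from h import *
T=tool();snap('wrist','w11');np.save('T11.npy',T)
y0,y1,x0,x1=225,310,245,310
g=cv2.imread('pics/w11.png',0)[y0:y1,x0:x1]
n,l,s,c=cv2.connectedComponentsWithStats((g>150).astype(np.uint8))
print([(s[i][4],c[i]+[x0,y0]) for i in range(1,n) if s[i][4]>5])
E
python3 wh.py T11.npy; python3 zoom.py w11 w11z 200 130 360 330 3
```

```text
[0.5637 0.2919 0.2005] mach [-0.0698  0.0951] dyaw -4.981493695888073e-05 F mach [ 0.1427 -0.6367] 0.17928754812994213 [0.0106 0.0311 0.0278]
t: 19.5
eef_pos: [0.6128, 0.2814, 0.0899]
tool_rot: [0.001, 0.07, 0.998, 0.001]
contact_force: [3.8, 1.9, -2.3]
gripper_width: 0.2
grasp_force: 44.6
[0.6128 0.2814 0.0899] mach [-0.0197  0.0916] dyaw -1.574436999568496e-05 F mach [3.5326 2.433 ] -2.2547763516504 [ 0.2665 -0.6563 -0.139 ]
t: 20.0
eef_pos: [0.6262, 0.2797, 0.0891]
tool_rot: [-0.006, 0.069, 0.998, 0.0]
contact_force: [-15.2, 1.6, 11.8]
gripper_width: 0.194
grasp_force: 50.1
[0.6262 0.2797 0.0891] mach [-0.0062  0.0917] dyaw 0.0015951324877157835 F mach [-15.2975  -0.5759] 11.84978334873965 [ 0.3304  3.5942 -0.0644]
t: 20.8
eef_pos: [0.5629, 0.2879, 0.2]
tool_rot: [0.001, 0.07, 0.998, 0.001]
contact_force: [0.3, 0.3, 0.2]
gripper_width: 0.498
grasp_force: 0.0
[(np.int32(442), array([247.1991, 271.0317])), (np.int32(48), array([257.5, 270.5])), (np.int32(55), array([298.7273, 270.8182])), (np.int32(161), array([277.8634, 280.9565]))]
0 [279.2311 236.7052]
1 [279.2945 244.5599]
2 [279.3388 255.5271]
3 [279.3557 268.0888]
4 [279.3419 280.277 ]
5 [279.2997 290.1649]
6 [279.2369 296.3606]
mark [254.8417 268.5418]
mark [303.5099 268.5517]
```

View pics/w11z.png

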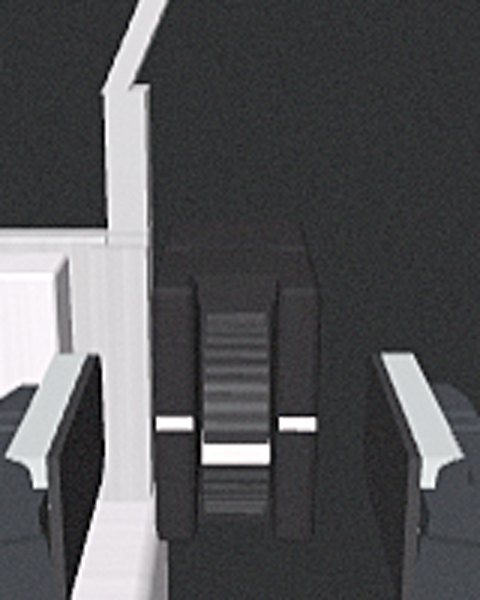

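```bash
python3 nudge.py '[[[-0.02, 0, -0.03], 0, 0.5], [[-0.035, 0, -0.03], 0, 0.5], [[-0.035, 0, 0], 0, 0.5], [[-0.035, 0, 0], 0, 0.5], [[0, 0, 0], 0, 0.5], [[0, 0, 0], 0, 0.5]]' 50
python3 - <<'E'
from h import *
T=tool();im,M=snap('wrist','w12');np.save('T12.npy',T)
y0,y1,x0,x1=90,170,245,320
g=cv2.cvtColor(im,6)[y0:y1,x0:x1]
n,l,s,c=cv2.connectedComponentsWithStats((g>150).astype(np.uint8))
print([(s[i][4],c[i]+[x0,y0]) for i in range(1,n) if s[i][4]>5])
E
python3 st.py;python3 wh.py T12.npy
```

```text
t: 21.45
eef_pos: [0.6868, 0.2686, 0.2564]
tool_rot: [-0.001, 0.071, 0.997, -0.001]
contact_force: [-0.6, 1.1, 0.2]
gripper_width: 0.498
grasp_force: 0.0
[(np.int32(681), array([248.7709, 130.674 ])), (np.int32(132), array([280.8636, 125.8182])), (np.int32(45), array([261.3778, 127.4222])), (np.int32(47), array([299.383 , 127.4681]))]
[0.686  0.2696 0.2569] mach [0.0543 0.09  ] dyaw -0.0012481963619880854 F mach [0.5904 0.0018] -0.4727339017470618 [-0.0262  0.033   0.0143]
0 [281.554   93.3001]
1 [281.6481  96.3322]
2 [281.7235 103.3454]
3 [281.7675 113.5006]
4 [281.7723 125.2857]
5 [281.7375 136.8513]
6 [281.67   146.4776]
mark [258.9383 125.3403]
mark [304.1641 125.2373]
```

```bash
python3 nudge.py '[[[0, 0, -0.04], -0.14, 1], [[0, 0, -0.04], 0, 1], [[0.017, -0.039, -0.005], 0, 1], [[0.017, -0.039, -0.005], 0, 1], [[0.017, -0.039, -0.005], 0, 1], [[0.017, -0.039, -0.005], 0, 1], [[0.017, -0.039, -0.005], 0, 1], [[0.017, -0.039, -0.005], 0, 1], [[0.017, -0.039, -0.005], 0, 1], [[0.017, -0.039, -0.005], 0, 1], [[0.017, -0.039, -0.005], 0, 1], [[0.017, -0.039, -0.005], 0, 1], [[0.017, -0.039, -0.005], 0, 1], [[0.017, -0.039, -0.005], 0, 1], [[0, 0, 0], 0, 1], [[0, 0, 0], 0, 1]]' 50
python3 - <<'E'
from h import *
T=tool();im,M=snap('wrist','w13');np.save('T13.npy',T);print(T[:3,3])
E
```

```text
t: 23.1
eef_pos: [0.4815, -0.1979, 0.3988]
tool_rot: [0.0, 0.001, 1.0, 0.001]
contact_force: [0.2, 0.1, 0.4]
gripper_width: 1.001
grasp_force: 0.0
[ 0.4815 -0.1979  0.3988]
```

View pics/w13.png

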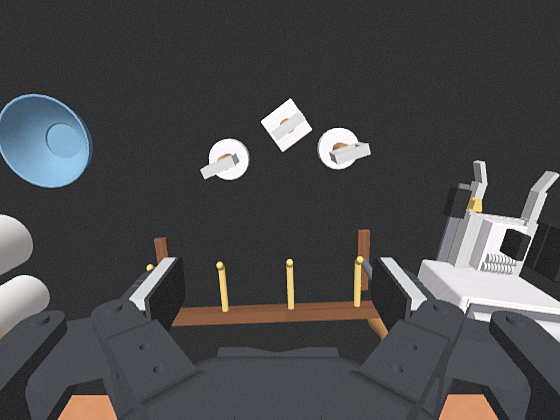

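```bash
python3 zoom.py w13 w13z 195 90 380 190 4
```

```text
(no output)
```

View pics/w13z.png

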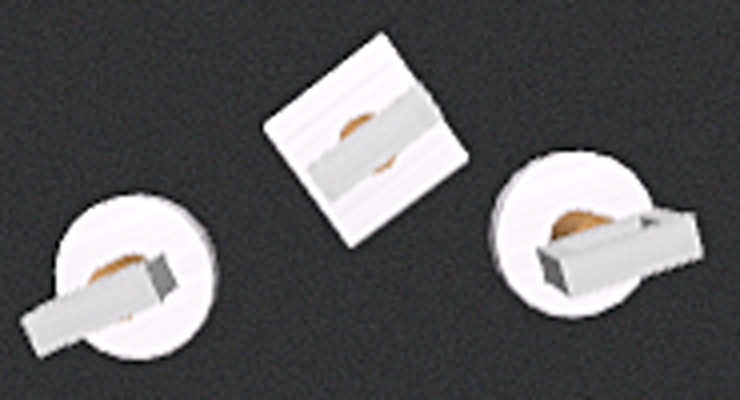

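Run:
```python
from h import *
M=c2w('wrist',np.load('T13.npy'))
Z=lambda *p:np.array(p)/4+[195,90]
for k,p,hc in (('C',((22,320),(145,262),(162,300),(42,357)),(138,277)),('B',((308,160),(420,85),(440,120),(330,200)),None),('A',((555,257),(695,218),(703,256),(572,295)),(575,235))):
    q=plane('wrist',Z(*p),.12,M); v=(q[1]-q[0]+q[2]-q[3])/2; w=(q[3]-q[0]+q[2]-q[1])/2
    print(k,'centre',q.mean(0)[:2],'yaw',np.arctan2(-v[0],v[1]),'len',np.linalg.norm(v),np.linalg.norm(w),'head',plane('wrist',Z(hc),.024,M)[0,:2] if hc else plane('wrist',Z((382,33),(470,157),(352,247),(264,127)),.024,M).mean(0)[:2])
tip=np.array([(150,267.5),(220.5,265.5),(290,263),(359.5,260)]);base=np.array([(225,310),(291,308),(357,306)])
qt=plane('wrist',tip,.174,M);qb=plane('wrist',base,.165,M);print(qt,qb)
print('rack tips',*fit2([(-.041,y) for y in (-.135,-.045,.045,.135)],qt));print('bases',*fit2([(.037,y) for y in (-.045,.045,.135)],qb))
print('all',*fit2([(-.041,y) for y in (-.135,-.045,.045,.135)]+[(.037,y) for y in (-.045,.045,.135)],np.r_[qt,qb]))
```

```text
C centre [ 0.4715 -0.2785] yaw 0.43204588533504706 len 0.046141801207309735 0.013811656912046088 head [ 0.4707 -0.2773]
B centre [ 0.4169 -0.1841] yaw 0.5953203332471394 len 0.04336005647172719 0.01367755499445693 head [ 0.4173 -0.1836]
A centre [ 0.4539 -0.0982] yaw 0.28115889900172386 len 0.04615465519714711 0.013464408021027906 head [ 0.4539 -0.0986]
[[ 0.5925 -0.3621  0.174 ]
 [ 0.5898 -0.2716  0.174 ]
 [ 0.5864 -0.1826  0.174 ]
 [ 0.5824 -0.0941  0.174 ]] [[ 0.6604 -0.2705  0.165 ]
 [ 0.6574 -0.1802  0.165 ]
 [ 0.6544 -0.0903  0.165 ]]
rack tips 0.037793633925011845 [ 0.6287 -0.2261] [[-0.0004  0.0004]
 [ 0.0003  0.001 ]
 [ 0.0004  0.    ]
 [-0.0003 -0.0014]]
bases 0.03310901159731027 [ 0.6219 -0.2265] [[ 0.     -0.0002]
 [-0.      0.0001]
 [-0.      0.0001]]
all 0.04332944285920162 [ 0.626  -0.2263] [[ 0.0016  0.0008]
 [ 0.0028  0.0014]
 [ 0.0033  0.0005]
 [ 0.0032 -0.0009]
 [-0.0045 -0.0008]
 [-0.0036 -0.0005]
 [-0.0027 -0.0005]]
```

```bash
python3 nudge.py '[[[0.0052, -0.04, 0.02], 0, 0.75], [[0.0051, -0.0401, 0.02], 0, 0.75], [[0, 0, 0.04], -0.144, 0.75], [[0, 0, 0.04], -0.144, 0.75], [[0, 0, 0.04], -0.144, 0.75], [[0, 0, 0.04], 0, 0.75], [[0, 0, 0.03], 0, 0.75], [[0, 0, 0], 0, 0.75], [[0, 0, 0], 0, 0.75]]' 60
python3 - <<'E'
from h import *
T=tool();print(T[:3,3],'yaw',np.arctan2(-T[1,0],-T[0,0]),'to go (tool)',go([.4712,-.278,.085]))
im,M=snap('wrist','w14')
print(proj('wrist',[[.4712,-.278,.12]],M))
hsv=cv2.cvtColor(im,cv2.COLOR_BGR2HSV);m=((hsv[...,2]>150)&(hsv[...,1]<40)).astype(np.uint8)
n,l,s,c=cv2.connectedComponentsWithStats(m);print([(s[i],c[i]) for i in range(1,n) if s[i][4]>300])
E
```

```text
t: 24.05
eef_pos: [0.4726, -0.2767, 0.1689]
tool_rot: [-0.0, -0.215, 0.977, 0.0]
contact_force: [-0.4, 1.0, 0.6]
gripper_width: 0.749
grasp_force: 0.0
[ 0.4726 -0.2767  0.1689] yaw 0.4342841237290139 to go (tool) [ 0.0018 -0.0007  0.0839]
[[278.1667 227.9737]]
[(array([ 353,  146,  132,  138, 8079], dtype=int32), array([422.2338, 207.8395])), (array([ 241,  157,   72,   82, 4668], dtype=int32), array([276.4724, 201.3398])), (array([169, 251,  35,  48, 565], dtype=int32), array([185.085 , 273.2478])), (array([352, 251,  35,  48, 558], dtype=int32), array([369.9606, 273.319 ])), (array([ 455,  266,  103,   56, 2481], dtype=int32), array([511.3023, 295.8251]))]
```

```bash
python3 nudge.py '[[[0.0018, -0.0007, 0.028], 0, 0.75], [[0, 0, 0.028], 0, 0.75], [[0, 0, 0.028], 0, 0.75], [[0, 0, 0], 0, 0.75], [[0, 0, 0], 0, 0.3], [[0, 0, 0], 0, 0.3], [[0, 0, 0], 0, 0.3], [[0, 0, 0], 0, 0.3], [[0, 0, 0], 0, 0.3], [[0, 0, -0.02], 0, 0.3], [[0, 0, -0.04], 0, 0.3], [[0, 0, -0.04], 0.132, 0.3], [[0, 0, -0.03], 0.132, 0.3], [[0, 0, 0], 0.132, 0.3], [[0, 0, 0], 0, 0.3], [[0, 0, 0], 0, 0.3]]' 60
python3 - <<'E'
from h import *
T=tool();print(T[:3,3],'yaw',np.arctan2(-T[1,0],-T[0,0]),'to pre',go([.542,-.274,.215]))
E
```

```text
t: 25.7
eef_pos: [0.4705, -0.2789, 0.2149]
tool_rot: [0.0, -0.02, 1.0, 0.0]
contact_force: [0.4, -0.3, -2.2]
gripper_width: 0.526
grasp_force: 62.0
[ 0.4705 -0.2789  0.2149] yaw 0.04005765163566776 to pre [-0.0716  0.002  -0.0001]
```

```bash
python3 nudge.py '[[[-0.024, 0.001, 0], 0, 0.3], [[-0.024, 0.001, 0], 0, 0.3], [[-0.0236, 0, 0.019], 0, 0.3], [[0, 0, 0.019], 0, 0.3], [[0, 0, 0.019], 0, 0.3], [[0, 0, 0], 0, 0.3], [[-0.014, 0, 0], 0, 0.3], [[-0.014, 0, 0], 0, 0.3], [[-0.014, 0, 0], 0, 0.3], [[-0.014, 0, 0], 0, 0.3], [[-0.014, 0, 0], 0, 0.3], [[-0.013, 0, 0], 0, 0.3], [[0, 0, 0], 0, 0.3]]' 60
python3 - <<'E'
from h import *
T=tool();print(T[:3,3],'yaw',np.arctan2(-T[1,0],-T[0,0]),'to go',go([.625,-.2711,.1395]),bot.get_obs()['torque'])
snap('scene','s15');snap('side','d15')
a=cv2.imread('pics/s15.png')[190:310,170:310];b=cv2.imread('pics/d15.png')[200:320,220:360]
cv2.imwrite('pics/s15z.png',cv2.resize(np.hstack([a,b]),None,fx=2.8,fy=2.8,interpolation=cv2.INTER_CUBIC))
E
```

```text
t: 27.0
eef_pos: [0.6268, -0.271, 0.1582]
tool_rot: [0.001, -0.02, 1.0, -0.0]
contact_force: [-0.3, 1.1, -1.2]
gripper_width: 0.528
grasp_force: 62.1
[ 0.6268 -0.271   0.1582] yaw 0.0394432427661977 to go [0.0018 0.     0.0187] [ 0.0006 -0.0509  0.0036]
```

```bash
python3 nudge.py '[[[0.001, 0, 0.008], 0, 0.3], [[0, 0, 0.007], 0, 0.3], [[0, 0, 0.003], 0, 0.3], [[0, 0, 0], 0, 0.3]]' 60; python3 nudge.py '[[[0, 0, 0], 0, 0.75], [[0, 0, 0], 0, 0.75], [[0, 0, 0], 0, 0.75], [[0, 0, 0], 0, 0.75], [[0, 0, -0.03], 0, 0.75], [[0, 0, -0.04], 0, 0.75], [[0.03, 0, -0.04], 0, 0.75], [[0.05, 0, -0.03], 0, 0.75], [[0.05, 0, 0], 0, 0.75], [[0, 0, 0], 0, 0.75], [[0, 0, 0], 0, 0.75]]' 60
python3 - <<'E'
from h import *
snap('scene','s16');snap('side','d16');T=tool();snap('wrist','w16');np.save('T16.npy',T);print(T[:3,3])
a=cv2.imread('pics/s16.png')[190:310,170:310];b=cv2.imread('pics/d16.png')[200:320,220:360]
cv2.imwrite('pics/s16z.png',cv2.resize(np.hstack([a,b]),None,fx=2.8,fy=2.8,interpolation=cv2.INTER_CUBIC))
# bright blobs in wrist
im=cv2.imread('pics/w16.png');hsv=cv2.cvtColor(im,cv2.COLOR_BGR2HSV);m=((hsv[...,2]>190)&(hsv[...,1]<40)).astype(np.uint8)
n,l,s,c=cv2.connectedComponentsWithStats(m);M=c2w('wrist',T)
for i in range(1,n):
    if s[i][4]>300: print(s[i],c[i],plane('wrist',[c[i]],.024,M)[0])
E
```

```text
t: 27.5
eef_pos: [0.6232, -0.272, 0.1418]
tool_rot: [-0.0, -0.018, 1.0, 0.001]
contact_force: [-7.1, 3.6, 17.2]
gripper_width: 0.534
grasp_force: 64.1
t: 28.6
eef_pos: [0.5003, -0.2761, 0.2758]
tool_rot: [0.0, -0.017, 1.0, 0.001]
contact_force: [1.4, 0.2, 0.1]
gripper_width: 0.754
grasp_force: 0.0
[ 0.5024 -0.2756  0.2755]
[ 323   75   86   70 2750] [362.6422 107.028 ] [ 0.4126 -0.1778  0.024 ]
[ 393  117  101   54 2787] [435.9171 143.606 ] [ 0.452  -0.0827  0.024 ]
[169 251  34  48 536] [185.0112 273.3787] [ 0.6401 -0.3994  0.024 ]
[352 251  35  48 546] [369.9212 273.2454] [ 0.6302 -0.1438  0.024 ]
[ 251  253   54   93 3410] [276.6924 299.4595] [ 0.6759 -0.2711  0.024 ]
[509 288  51  41 880] [541.2909 304.8352] [0.6701 0.1059 0.024 ]
[  0 291  29  33 547] [  9.7569 304.3601] [ 0.6982 -0.651   0.024 ]
```

View pics/s16z.png

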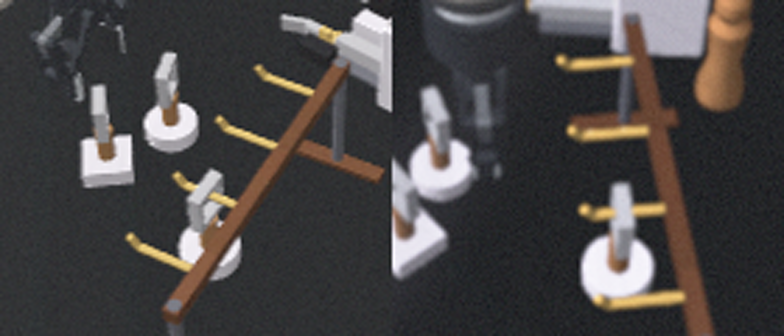

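```bash
python3 nudge.py '[[[0.0273, 0.0315, 0], 0, 0.75], [[0.0273, 0.0315, 0], 0, 0.75], [[0.0273, 0.0316, 0], 0, 0.75], [[0, 0, 0.026], -0.1485, 0.75], [[0, 0, 0.026], -0.1485, 0.75], [[0, 0, 0.026], -0.1485, 0.75], [[0, 0, 0.026], -0.1485, 0.75], [[0, 0, 0], 0, 0.75], [[0, 0, 0], 0, 0.75]]' 60
cat > ck.py <<'E'
from h import *
import sys
xy=list(map(float,sys.argv[1:3]))
T=tool();print(T[:3,3],'yaw',np.arctan2(-T[1,0],-T[0,0]),'to go (tool)',go(xy+[.085]))
im,M=snap('wrist',sys.argv[3])
hsv=cv2.cvtColor(im,cv2.COLOR_BGR2HSV)
u,v=proj('wrist',[xy+[.024]],M)[0].astype(int);m=((hsv[...,2]>150)&(hsv[...,1]<60)).astype(np.uint8)
n,l,s,c=cv2.connectedComponentsWithStats(m);print('exp head',u,v)
for i in range(1,n):
    if s[i][4]>1500 and s[i][1]<260:
        ct=max(cv2.findContours((l==i).astype(np.uint8),0,1)[0],key=cv2.contourArea);print(s[i],cv2.minAreaRect(ct))
g=hsv[...,2];b=proj('wrist',[xy+[.12]],M)[0].astype(int);print('exp top',b);
for r in range(b[1]-50,b[1]+26,6): print(r,''.join('#' if x>235 else '+' if x>150 else '.' for x in g[r,b[0]-70:b[0]+71:2]))
E
python3 ck.py .4171 -.184 w17
```

```text
t: 29.65
eef_pos: [0.4166, -0.1848, 0.1717]
tool_rot: [-0.001, -0.308, 0.951, -0.0]
contact_force: [0.6, -0.1, -0.2]
gripper_width: 0.75
grasp_force: 0.0
[ 0.4166 -0.1848  0.1717] yaw 0.6260201168951388 to go (tool) [-0.001   0.0004  0.0867]
exp head 279 198
[ 244  163  116  184 8547] ((301.5288391113281, 254.75448608398438), (208.0290069580078, 90.11782836914062), 65.0952377319336)
exp top [279 230]
180 ...................+###############################....................
186 ....................###############################....................
192 ....................##########++++++++++###########....................
198 ....................#########+.++++++++++##########....................
204 ....................#+++++++++++++++++++++++++++++#....................
210 ....................++++++###################.+++++....................
216 ...................+++++++#++++++++++++++++++..+++++...................
222 ..................##+##+#++++++++++++++++++++++++##+#..................
228 ..................##+############+########+#####++++#..................
234 ..................#+++++++++++++++++++++++++++++++++#..................
240 ..................+++++++++++++++++++++++++++++++++++++##########+.....
246 ...............................................++++++################..
252 ............................................++++#####################..
```

```bash
python3 nudge.py '[[[-0.001, 0, 0.029], 0, 0.75], [[0, 0, 0.029], 0, 0.75], [[0, 0, 0.0287], 0, 0.75], [[0, 0, 0], 0, 0.75], [[0, 0, 0], 0, 0.3], [[0, 0, 0], 0, 0.3], [[0, 0, 0], 0, 0.3], [[0, 0, 0], 0, 0.3], [[0, 0, 0], 0, 0.3], [[0, 0, -0.02], 0, 0.3], [[0, 0, -0.04], 0, 0.3], [[0, 0, -0.04], 0, 0.3], [[0, 0, -0.03], 0, 0.3], [[0, 0, 0], 0.1475, 0.3], [[0, 0, 0], 0.1475, 0.3], [[0, 0, 0], 0.1475, 0.3], [[0, 0, 0], 0.1475, 0.3], [[0, 0, 0], 0, 0.3], [[0, 0, 0], 0, 0.3]]' 60
python3 - <<'E'
from h import *
T=tool();print(T[:3,3],'yaw',np.arctan2(-T[1,0],-T[0,0]),'to pre',go([.542,-.184,.158]))
E
```

```text
t: 31.6
eef_pos: [0.4169, -0.184, 0.2152]
tool_rot: [0.0, -0.022, 1.0, 0.0]
contact_force: [-0.1, -0.2, -0.2]
gripper_width: 0.527
grasp_force: 62.1
[ 0.4169 -0.184   0.2152] yaw 0.04401332411294899 to pre [-0.1249 -0.0056  0.0573]
```

```bash
python3 nudge.py '[[[-0.025, -0.001, 0], 0.008, 0.3], [[-0.025, -0.001, 0], 0, 0.3], [[-0.025, -0.001, 0], 0, 0.3], [[-0.025, -0.001, 0], 0, 0.3], [[-0.0249, -0.001, 0.019], 0, 0.3], [[0, 0, 0.019], 0, 0.3], [[0, 0, 0.019], 0, 0.3], [[0, 0, 0], 0, 0.3], [[0, 0, 0], 0, 0.3]]' 60
python3 - <<'E'
from h import *
T=tool();print(T[:3,3],'yaw',np.arctan2(-T[1,0],-T[0,0]),'to hang',go([.622,-.1811,.158]))
E
```

```text
t: 32.5
eef_pos: [0.5417, -0.1849, 0.1581]
tool_rot: [-0.0, -0.017, 1.0, 0.0]
contact_force: [0.2, 0.7, -1.8]
gripper_width: 0.528
grasp_force: 62.1
[ 0.5417 -0.1849  0.1581] yaw 0.033684099422529666 to hang [-0.0804  0.0011  0.    ]
```

```bash
python3 nudge.py '[[[-0.014, 0.001, 0], 0, 0.3], [[-0.014, 0, 0], 0, 0.3], [[-0.014, 0, 0], 0, 0.3], [[-0.014, 0, 0], 0, 0.3], [[-0.014, 0, 0], 0, 0.3], [[-0.011, 0, 0], 0, 0.3], [[0, 0, 0], 0, 0.3], [[0, 0, 0], 0, 0.3]]' 60; python3 nudge.py '[[[0, 0, 0.008], 0, 0.3], [[0, 0, 0.007], 0, 0.3], [[0, 0, 0.002], 0, 0.3], [[0, 0, 0], 0, 0.3]]' 60; python3 nudge.py '[[[0, 0, 0], 0, 0.75], [[0, 0, 0], 0, 0.75], [[0, 0, 0], 0, 0.75], [[0, 0, 0], 0, 0.75], [[0, 0, -0.03], 0, 0.75], [[0, 0, -0.04], 0, 0.75], [[0.03, 0, -0.04], 0, 0.75], [[0.05, 0, -0.03], 0, 0.75], [[0.04, 0.03, 0], 0, 0.75], [[0, 0.03, 0], 0, 0.75], [[0, 0, 0], 0, 0.75], [[0, 0, 0], 0, 0.75]]' 60
python3 - <<'E'
from h import *
T=tool();print(T[:3,3],'yaw',np.arctan2(-T[1,0],-T[0,0]),'to A hover',go([.4539,-.0984,.17]))
E
```

```text
t: 33.3
eef_pos: [0.6225, -0.1813, 0.1582]
tool_rot: [0.0, -0.016, 1.0, -0.0]
contact_force: [-0.6, -0.6, -1.9]
gripper_width: 0.527
grasp_force: 62.2
t: 33.7
eef_pos: [0.6221, -0.1812, 0.1415]
tool_rot: [-0.0, -0.016, 1.0, 0.001]
contact_force: [-4.1, 1.7, 9.7]
gripper_width: 0.528
grasp_force: 63.5
t: 34.9
eef_pos: [0.5083, -0.1241, 0.2768]
tool_rot: [0.0, -0.017, 1.0, 0.0]
contact_force: [0.4, -0.7, -0.3]
gripper_width: 0.744
grasp_force: 0.0
[ 0.5083 -0.1241  0.2768] yaw 0.034310524400808805 to A hover [0.0535 0.0275 0.1067]
```

```bash
python3 nudge.py '[[[0.027, 0.014, 0.02], 0, 0.75], [[0.0265, 0.0135, 0.02], 0, 0.75], [[0, 0, 0.033], -0.1235, 0.75], [[0, 0, 0.033], -0.1235, 0.75], [[0, 0, 0], 0, 0.75], [[0, 0, 0], 0, 0.75]]' 60
python3 ck.py .4539 -.0984 w18
```

```text
t: 35.5
eef_pos: [0.4539, -0.1003, 0.1708]
tool_rot: [-0.001, -0.136, 0.991, -0.001]
contact_force: [0.3, -0.3, 0.6]
gripper_width: 0.744
grasp_force: 0.0
[ 0.4539 -0.1003  0.1708] yaw 0.27384555679480915 to go (tool) [-0.0006  0.0019  0.0858]
exp head 280 197
[ 246  160   72   83 4723] ((280.55853271484375, 200.15921020507812), (80.81844329833984, 71.2395248413086), 87.47388458251953)
exp top [281 230]
180 ....................##############################+....................
186 ...................#################################...................
192 ..................############++++++++++############...................
198 ..................###########++++##++++++###########...................
204 ...................##########################+######...................
210 ....................#####.###################.#####....................
216 ...................#####+.###########################..................
222 ..................###################################+.................
228 ..................###################################+.................
234 ..................+##################################+.................
240 ...................#############++++++++...............................
246 .......................................................................
252 .......................................................................
```

```bash
python3 nudge.py '[[[-0.0006, 0.0019, 0.029], -0.03, 0.75], [[0, 0, 0.029], 0, 0.75], [[0, 0, 0.0278], 0, 0.75], [[0, 0, 0], 0, 0.75], [[0, 0, 0], 0, 0.3], [[0, 0, 0], 0, 0.3], [[0, 0, 0], 0, 0.3], [[0, 0, 0], 0, 0.3], [[0, 0, 0], 0, 0.3], [[0, 0, -0.02], 0, 0.3], [[0, 0, -0.04], 0, 0.3], [[0, 0, -0.04], 0, 0.3], [[0, 0, -0.03], 0, 0.3], [[0, 0, 0], 0.134, 0.3], [[0, 0, 0], 0.134, 0.3], [[0, 0, 0], 0, 0.3], [[0, 0, 0], 0, 0.3]]' 60
python3 - <<'E'
from h import *
T=tool();print(T[:3,3],'yaw',np.arctan2(-T[1,0],-T[0,0]),'to pre',go([.539,-.0945,.158]))
E
```

```text
t: 37.25
eef_pos: [0.4536, -0.097, 0.2151]
tool_rot: [0.0, -0.022, 1.0, 0.0]
contact_force: [0.2, -0.3, -1.3]
gripper_width: 0.526
grasp_force: 62.1
[ 0.4536 -0.097   0.2151] yaw 0.04464221064908035 to pre [-0.0854 -0.0013  0.0571]
```

```bash
python3 nudge.py '[[[-0.0285, 0, 0], 0.008, 0.3], [[-0.0285, 0, 0], 0, 0.3], [[-0.0285, 0, 0.019], 0, 0.3], [[0, 0, 0.019], 0, 0.3], [[0, 0, 0.019], 0, 0.3], [[0, 0, 0], 0, 0.3], [[0, 0, 0], 0, 0.3]]' 60
python3 - <<'E'
from h import *
T=tool();print(T[:3,3],'yaw',np.arctan2(-T[1,0],-T[0,0]),'to hang',go([.619,-.0914,.158]))
E
```

```text
t: 37.95
eef_pos: [0.5389, -0.0942, 0.1578]
tool_rot: [-0.0, -0.017, 1.0, -0.0]
contact_force: [0.6, -0.0, -1.6]
gripper_width: 0.527
grasp_force: 62.1
[ 0.5389 -0.0942  0.1578] yaw 0.03438464000299655 to hang [-0.0801  0.0001 -0.0002]
```

```bash
python3 nudge.py '[[[-0.014, 0, 0], 0, 0.3], [[-0.014, 0, 0], 0, 0.3], [[-0.014, 0, 0], 0, 0.3], [[-0.014, 0, 0], 0, 0.3], [[-0.014, 0, 0], 0, 0.3], [[-0.01, 0, 0], 0, 0.3], [[0, 0, 0], 0, 0.3], [[0, 0, 0], 0, 0.3]]' 60; python3 nudge.py '[[[0, 0, 0.008], 0, 0.3], [[0, 0, 0.007], 0, 0.3], [[0, 0, 0.002], 0, 0.3], [[0, 0, 0], 0, 0.3]]' 60; python3 nudge.py '[[[0, 0, 0], 0, 0.75], [[0, 0, 0], 0, 0.75], [[0, 0, 0], 0, 0.75], [[0, 0, 0], 0, 0.75], [[0, 0, -0.03], 0, 0.75], [[0, 0, -0.04], 0, 0.75], [[0.03, 0, -0.04], 0, 0.75], [[0.05, 0, -0.03], 0, 0.75], [[0.04, 0.02, -0.03], 0, 0.75], [[0, 0.04, -0.03], 0, 0.75], [[0, 0.04, -0.01], 0, 0.75], [[0, 0.04, 0], 0, 0.75], [[0, 0.04, 0], 0, 0.75], [[0, 0, 0], 0, 0.75], [[0, 0, 0], 0, 0.75]]' 60
python3 - <<'E'
from h import *
T=tool();im,M=snap('wrist','w19');print(T[:3,3]);np.save('T19.npy',T)
s,S=snap('scene','s19');d,D=snap('side','d19')
# predicted loop-top of hung stamps vs what is there; wheel / cassette check
hsv=cv2.cvtColor(s,cv2.COLOR_BGR2HSV);
for n,i,m in (('scene',s,S),('side',d,D)):
    h=cv2.cvtColor(i,cv2.COLOR_BGR2HSV);w=((h[...,2]>140)&(h[...,1]<50)).astype(np.uint8)
    for k,P in (('peg3',(.619,-.0914)),('peg2',(.622,-.1811)),('peg1',(.623,-.2715)),('oldA',(.454,-.098)),('oldB',(.417,-.184)),('oldC',(.471,-.278))):
        out=[]
        for z in ((.067,.0555+.116) if 'peg' in k else (.02,.116)):
            u,v=proj(n,[list(P)+[z]],m)[0].astype(int);out.append((u,v,round(float(w[v-4:v+5,u-4:u+5].mean()),2)))
        print(n,k,out)
E
```

```text
t: 38.75
eef_pos: [0.6188, -0.0915, 0.1581]
tool_rot: [-0.0, -0.017, 1.0, -0.0]
contact_force: [-0.3, -0.1, -1.6]
gripper_width: 0.527
grasp_force: 62.2
t: 39.15
eef_pos: [0.6186, -0.0913, 0.1418]
tool_rot: [-0.0, -0.016, 1.0, 0.001]
contact_force: [-6.3, 2.0, 13.6]
gripper_width: 0.53
grasp_force: 64.1
t: 40.65
eef_pos: [0.503, 0.0843, 0.3441]
tool_rot: [-0.0, -0.018, 1.0, -0.0]
contact_force: [-0.5, -0.6, 0.8]
gripper_width: 0.749
grasp_force: 0.0
[0.503  0.0843 0.3441]
scene peg3 [(np.int64(272), np.int64(240), 0.16), (np.int64(272), np.int64(218), 0.64)]
scene peg2 [(np.int64(259), np.int64(259), 0.17), (np.int64(258), np.int64(236), 0.63)]
scene peg1 [(np.int64(244), np.int64(279), 0.2), (np.int64(242), np.int64(257), 0.64)]
scene oldA [(np.int64(230), np.int64(233), 0.0), (np.int64(228), np.int64(214), 0.0)]
scene oldB [(np.int64(207), np.int64(245), 0.0), (np.int64(204), np.int64(226), 0.0)]
scene oldC [(np.int64(204), np.int64(271), 0.0), (np.int64(201), np.int64(251), 0.0)]
side peg3 [(np.int64(292), np.int64(243), 0.6), (np.int64(294), np.int64(219), 0.67)]
side peg2 [(np.int64(296), np.int64(268), 0.7), (np.int64(298), np.int64(244), 0.91)]
side peg1 [(np.int64(300), np.int64(296), 0.62), (np.int64(302), np.int64(273), 0.9)]
side oldA [(np.int64(237), np.int64(258), 0.0), (np.int64(235), np.int64(237), 0.0)]
side oldB [(np.int64(225), np.int64(282), 0.0), (np.int64(222), np.int64(262), 0.0)]
side oldC [(np.int64(244), np.int64(310), 0.0), (np.int64(242), np.int64(291), 0.0)]
```

```bash
python3 wh.py T19.npy
python3 - <<'E'
from h import *
T=np.load('T19.npy');M=c2w('wrist',T);im=cv2.imread('pics/w19.png');a,*t=np.load('mach.npy');c,s=np.cos(a),np.sin(a);r=np.array([[c,-s],[s,c]])
W=lambda p,z:np.r_[r@p+t,z]
print('catch tip px',proj('wrist',[W((-.0525,-.0385),.016),W((-.064,-.043),.016),W((-.05,0),.014),W((-.018,0),.082)],M))
h=cv2.cvtColor(im,cv2.COLOR_BGR2HSV);y=((h[...,0]>15)&(h[...,0]<35)&(h[...,1]>90)&(h[...,2]>100)).astype(np.uint8)
n,l,st,ce=cv2.connectedComponentsWithStats(y)
for i in range(1,n):
    if st[i][4]>20:
        p=np.argwhere(l==i)[:,::-1]; q=(plane('wrist',p,.016,M)[:,:2]-t)@r; print(st[i],ce[i],'mach max y',q[:,1].max(),'x range',q[:,0].min(),q[:,0].max())
u=proj('wrist',[W((-.010,.092),.106)],M)[0].astype(int);g=cv2.cvtColor(im,6)[u[1]-30:u[1]+31,u[0]-40:u[0]+41]
n,l,st,ce=cv2.connectedComponentsWithStats((g>150).astype(np.uint8));print(u,[(st[i][4],ce[i]+u-[40,30]) for i in range(1,n) if st[i][4]>10])
# dark fin blob
f=fin(M,im);print([(x[0],(plane('wrist',[x[0]],.07,M)[0,:2]-t)@r) for x in f])
E
```

```text
0 [420.1283 246.5606]
1 [422.5221 251.6724]
2 [423.7078 258.5704]
3 [423.4656 266.34  ]
4 [421.8044 273.8674]
5 [418.9728 280.0668]
6 [415.4032 284.1066]
mark [399.6886 264.135 ]
mark [429.9217 269.1679]
catch tip px [[323.5504 209.5326]
 [322.2902 201.991 ]
 [346.9568 214.8404]
 [352.0521 250.2045]]
[307 193  17  18 222] [315.4955 201.6802] mach max y -0.039184805541133315 x range -0.07515220556903364 -0.05106474539969188
[ 25 253  22  27 276] [ 36.7355 265.6413] mach max y -0.4670742690707653 x range 0.10286536457213744 0.14777215480203826
[108 253  17  25 232] [117.0388 264.6422] mach max y -0.3396257602813901 x range 0.07841887858104891 0.12107417997600234
[ 40 295  14  18 172] [ 46.6453 303.0233] mach max y -0.4562941159776531 x range 0.17429232202323588 0.20901475097818678
[119 294  10  14 112] [123.2232 300.0268] mach max y -0.3304232645503406 x range 0.14991851908444906 0.17638782780690923
[543 297  17  60 269] [551.8699 329.2565] mach max y 0.4122829619861797 x range 0.027536596036717573 0.14281403053029418
[221 312  13  12  40] [226.225 316.95 ] mach max y -0.15008694734583883 x range 0.15341492749783928 0.1776365596831971
[212 325  10  16  39] [216.0769 331.9744] mach max y -0.1674293728271395 x range 0.18251100699521858 0.21396953796953336
[208 352   9   5  22] [211.5909 354.4091] mach max y -0.17065198756303107 x range 0.23881273309313902 0.24910955251996633
[421 273] [(np.int32(123), array([414.0569, 270.8699])), (np.int32(40), array([382.65, 285.35]))]
[((41.816505432128906, 267.5628662109375), array([ 0.0919, -0.4343])), ((147.75, 255.75001525878906), array([ 0.0462, -0.2836]))]
```

```bash
python3 -c "
from h import *
print(bot.hand_in())"
```

```text
the job is handed in; nothing more can be done
None
```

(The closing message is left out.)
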